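Charge the barrel tumbler with lever handle blanks

ROBOT

A 6-joint arm with a two-finger parallel gripper is mounted at the origin on the work surface. World frame = base frame: x ahead of the robot, y to its left, z up, the work surface at z = 0. Lengths are in m, angles in rad, forces in N, time in s.
With the tool pointing down it reaches from about 0.35 to 0.975 m from the base axis. Payload 4.9 kg.
Tool frame: the origin (TCP) lies at the very end of the fingers, on their centre line; the grasp point (between the pads) lies 19 mm behind it (manip.tcp_to_grasp is the distance from the TCP to the grasp point, in m); z points along the fingers, y is the direction in which the jaws open and shut (so a half turn about z gives the same grasp; the last joint's range is limited). The gripper opens to 85 mm and grips with 20 to 120 N. Pads are 22 mm wide; open, the fingers measure 114 mm over their backs; the gripper's body (76 mm by 85 mm) begins 54 mm behind the grasp point. The pads swing forward as they close: fully open they stand 13 mm farther back than shut.
Start: joints at [1.097, 0.053, 1.613, -0, 1.476, -0.119], TCP at [0.217, 0.586, 0.231] pointing down, gripper open.
Joint ranges: [-3.01, 3.01], [-1.01, 2.22], [0.06, 2.58], [-1.02, 4.17], [0.09, 2.62], [-3.14, 3.14]. Speed limits (rad/s): [2.57, 2.57, 3.14, 3.14, 3.14, 3.14].

INTERFACE

Orientations are given as a unit quaternion [w, x, y, z].
In Python, from plant import sensors, cams, job, finder, manip gives the robot as it stands.
- The arm moves only by the shell command python3 -m pendant 'ROWS'. ROWS is JSON, a list of rows, each an object of numbers: "wx", "wy", "wz": the turn, a rotation vector about the tool's x, y, z in degrees; "dx", "dy", "dz": the shift along the tool's x, y, z in m; "hand": the gripper's target within -1 to 1 (fully open at 1, half-way at 0, shut at -1). A call has 1 to 20 rows; each row is the pose to reach, as a shift and turn from the pose commanded when the call began, along the tool's axes at that moment; what a row does not reach only later rows make up. A row lasts 1/12 s, in which the tool goes at most 41.7 mm and 7.16 degrees, less where a joint would pass 70% of its speed; a pose out of reach is approached as far as the arm can. A call with a gripper value outside its range is refused whole. The fingers move at their own pace and stop on an object; the grip force is fixed at half the most. Time passes only in rows, so rows that repeat a pose let the fingers close. It gives the time, the measured TCP pose, the force and the opening at its end, in the units of the state.
- sensors.state(): the state, without advancing time (a new reading comes with each control period).
- cams.grab_frame(name): name is "side" or "top" or "wrist"; returns (picture, depth): 400x640x3 uint8, red, green, blue; 400x640 float32, m along the optical axis (not along the pixel's ray), 0 where there is no reading.
- cams.calibration(name): a dict with "fov_y" (degrees; the focal length in pixels is half the picture's height over the tangent of half this angle, whatever the lens; pixels are square), "cx", "cy" (the principal point, pixels), "k1" (the pictures are not rectified: a ray, as slopes to the right and down, at radius r is drawn at 1 + k1 r^2 times it, then the intrinsics apply), "pose" (4x4, takes a point from camera to world coordinates); the wrist camera has in their place "hand_eye" (4x4, takes a point from camera to tool coordinates, whose origin is the TCP and whose axes are the flange's). Camera axes: x right, y down, z forward; pixel columns grow to the right and rows downward; lengths in m; the calibration is good to about 2 mm. A picture is of the moment at which its call begins: read the wrist's pose just before it. calibration takes no time and is no camera call.
- job.job_done(): hands the job in, once; it reports no verdict.
Trained networks look in the newest picture that a camera, given by its name, has taken for a name from the list of things; names that differ only in an ending like _2 or _b are one class to them, and where a whole thing is asked for, a point or a joint stands for the part that bears it (a point fixed in the world has none). Each returns a list of dicts, best first, with "score" (0 to 1); they miss things now and then, are a little off and sometimes report something else, mostly with a low value. They report only what shows in the picture. A call takes as long as a camera call. They do not tell look-alikes from the thing itself.
- finder.look_for(camera, thing): "position" ([x, y, z] in m, in world coordinates, good to about 4 mm: the middle of the surface that is visible of it).
The state is a dict: "time": time; "joint_pos": joint angles; "joint_vel": joint speeds; "joint_efforts": joint torques, N m; "tool_pos": TCP position; "tool_rot": TCP orientation; "contact_force": force on the tool from outside, world axes, zero at the start; "ft_torque": the same for the moment, N m; "gripper_width": opening from 0.0 (shut) to 1.0 (fully open).
Only numpy, scipy, OpenCV 4.12 (cv2) and the standard library are available. Lean on these libraries where they do the work, as an engineer would, in place of code of your own. Each camera call takes 0.05 s, during which the arm holds its last target. There are 200 camera calls.

TASK

Charge the barrel tumbler for its next run: push down its sprung lid, twist it free of the catches and set it down flat on the bench, T-bar up, then put every wooden L-shaped handle blank lying on the bench into the barrel (not the finished ones standing in the rack). Put the lid back and lock it under both catches, and turn the turns counter's reset knob back to its zero stop. Leave the other tools and things on the bench where they are.

Things in the scene. Friction and masses are not known exactly. Their poses are not given: they have to be found in the camera images.
- tumbler: barrel tumbler fixed to the bench, green base and yoke, aluminium barrel swung upright for loading. Origin: on the barrel's axis at bench height, z up. Base plate x -110 to 110, y -280 to 140, 18 mm high. Barrel: outer diameter 192, inner 180 mm. On its -y side the counter housing, 160 x 130 mm, top at 130 mm, with a motor on its +x face
- mouth (a point): centre of the barrel's open mouth, 172 mm above the bench: top of the rubber seal ring (inside diameter 164 mm) when nothing lies on it. The ring is sprung and presses the lid up: about 11 N when locked, 17 N at its bottom stop, 7 mm below locked; free, it stands 4 mm above locked. It turns freely with the lid. Axes as the tumbler's
- barrel_floor (a point): centre of the barrel's inner floor, rubber-lined, 30 mm above the bench
- catch_far (a point): underside of the overhang of the bayonet catch at the tumbler's +x, radius 114, 178 mm above the bench. Each steel catch is 50 mm wide, from radius 100 to 138 mm, top at 186 mm. A locked lid ear sits up under it, between an end stop on the clockwise side (from above) and a tooth, 4.5 mm deep, on the counter-clockwise side
- catch_near (a point): the same point of the other, equal catch, at the tumbler's -x
- lid: the barrel's aluminium lid, 0.3 to 0.5 kg. Origin: centre of its underside, z up. Plug of 154 mm diameter (z 0 to 14 mm, chamfered) under a disc of 188 mm (z 14 to 24). Locked: x axis parallel to the tumbler's x within 2 degrees (either way round), origin 154 mm above the bench. For setting it down the bench is free about x = 0.45, y = -0.43 m
- lid_ear (a point): top of one of the two ears, at the lid's +x and -x, 28 mm wide, to radius 118, z 14 to 24 mm. To free: push the lid down 6 mm (over 4.5 to pass the teeth, 7 is the bottom), turn counter-clockwise from above more than 24 degrees (40 is ample), lift. To lock: lower on with ears clear of the catches, push down 6 mm below locked, turn clockwise to the end stops, let up
- lid_grip (a point): middle of the lid's black T-bar, 66 mm above the lid's underside. Bar along the lid's x, 100 long, 24 wide, 30 mm high (z 51 to 81 mm), on a post of 28 mm diameter
- counter (a joint): angle of the barrel-turns counter's reset knob (rad): 0 at its zero stop, growing clockwise as seen from above, up to 2.7; starts at 0.9 to 2.5. Turned counter-clockwise it goes back to zero; it stays where it is left (friction 0.04 N m)
- counter_grip (a point): on the axis of the reset knob (white dial on the tumbler's housing), 24 mm above the dial, which is 133 mm above the bench. Black bar grip 52 long, 13 wide, 11 to 37 mm above the dial. The point turns with it: x along the bar, white pointer at the -x end; at zero the pointer points to the tumbler's -x
- lever1: lever handle blank (2 to 4 are there; an absent one reads None): wooden L lying flat, 26 mm thick, about 75 g, pale or mid-brown. Origin: centre of the L's bounding box, on the underside. Arm 104 mm long (x -52 to 52), 26 wide, its centre line at y = -14.5 mm; the neck (26 wide) stands at its +x end, centre x = 39, and ends at y = +29.5 mm
- lever2: lever handle blank (2 to 4 are there; an absent one reads None): wooden L lying flat, 26 mm thick, about 75 g, pale or mid-brown. Origin: centre of the L's bounding box, on the underside. Arm 104 mm long (x -52 to 52), 26 wide, its centre line at y = -14.5 mm; the neck (26 wide) stands at its +x end, centre x = 39, and ends at y = +29.5 mm
- lever3: lever handle blank (2 to 4 are there; an absent one reads None): wooden L lying flat, 26 mm thick, about 75 g, pale or mid-brown. Origin: centre of the L's bounding box, on the underside. Arm 104 mm long (x -52 to 52), 26 wide, its centre line at y = -14.5 mm; the neck (26 wide) stands at its +x end, centre x = 39, and ends at y = +29.5 mm
- lever4: lever handle blank (2 to 4 are there; an absent one reads None): wooden L lying flat, 26 mm thick, about 75 g, pale or mid-brown. Origin: centre of the L's bounding box, on the underside. Arm 104 mm long (x -52 to 52), 26 wide, its centre line at y = -14.5 mm; the neck (26 wide) stands at its +x end, centre x = 39, and ends at y = +29.5 mm
- sanding_block: bystander: cork sanding block 90 x 58 x 28 mm, origin at the centre of its underside; lies among the blanks
- wax_tin: bystander: closed round tin, 68 mm diameter, 50 mm high, origin at the centre of its underside; stands among the blanks
- mallet: bystander: joiner's mallet, head 60 x 110 x 64 mm, handle 190 mm to -x, origin on the bench, head centre at x = +20 mm
- caliper: bystander: vernier caliper lying flat, beam 200 long along x, 16 wide, 9 mm high; origin: its middle, on the bench
- try_square: bystander: try square lying flat, 120 mm stock along y, 160 mm blade along +x, 20 mm high
Things that resemble listed ones, but are neither listed nor needed, are in the scene too. Of the things that look like the lid, the largest one is meant. What is shaped like the lever1 but green is not meant.

How it is judged:
On the way, in this order (a step that is already met when the one before it is completed fails the run):
1. the lid is off the barrel and lies flat on the bench, T-bar up, let go (height (world z) of lid below 0.02 m and horizontal distance between lid and mouth above 0.15 m and angle between lid's own z axis and vertical below 0.2 rad and linear speed of lid below 0.03 m/s and contact force between lid and the fingers below 0.1 N), for 0.2 s.
2. every blank is in the barrel (horizontal distance between each of lever1, lever2, lever3, lever4 and barrel_floor below 0.092 m and z of lever1 in the frame of tumbler between 0.02 and 0.155 m and z of lever2 in the frame of tumbler between 0.02 and 0.155 m and z of lever3 in the frame of tumbler between 0.02 and 0.155 m and z of lever4 in the frame of tumbler between 0.02 and 0.155 m), for 0.3 s.
At the end, for the whole second after the job is handed in: Every blank is inside the barrel; the lid is on the mouth with both ears up under the catches (centred within 10 mm, height within 3.5 mm of locked, turned within 0.12 rad of locked, at rest); the counter's knob is within 0.06 rad of its zero stop (all of step 2 and horizontal distance between lid and mouth below 0.01 m and z of lid in the frame of tumbler between 0.1505 and 0.1575 m and angle between the x axis of lid and the x axis of tumbler, either way round below 0.12 rad and angle between lid's own z axis and vertical below 0.05 rad and linear speed of lid below 0.02 m/s and value of joint counter below 0.06 rad); the robot touches nothing.
It fails at once if another tool or thing on the bench is moved by more than 6 cm or overturned (distance of any of sanding_block, wax_tin, mallet, caliper, try_square from where it was at the start of the episode above 0.06 m or angle between any of sanding_block, wax_tin, mallet, caliper, try_square's own z axis and vertical above 0.8 rad).
Of lever1, lever2, lever3, lever4 only 2 to 4 are there at a start; the rules pass over those that are not, and their reading is None.
At some moment in a run one of lever1, lever2, lever3, lever4 may be knocked a few centimetres aside while the robot is not near it.
It also fails if it takes over 210 s, if anything falls off the work surface, if the arm or the gripper's body presses on something with over 40 N, if the wrist force passes 120 N, or if a joint passes its speed limit or range.

## Working session

There is one attempt and no reset: what is moved stays moved. The work goes in short steps, Python scripts to look and compute and a shell command to move; the robot and the scene stay as the last step left them, time stands still between calls to the robot, and variables do not carry over. Pictures are saved under pics/ and viewed, about 12 in all and at most 16, crops included, and the job is handed in when it is done.

```bash
ls; mkdir -p pics; cat > h.py <<'E'
import numpy as np, cv2
from scipy.spatial.transform import Rotation as R
from plant import sensors, cams, job, finder, manip
def T(s=None):
    s=s or sensors.state(); q=s['tool_rot']; M=np.eye(4); M[:3,:3]=R.from_quat([q[1],q[2],q[3],q[0]]).as_matrix(); M[:3,3]=s['tool_pos']; return M
def grab(name,save=None):
    M=T(); im,d=cams.grab_frame(name); c=cams.calibration(name)
    P=M@np.array(c['hand_eye']) if name=='wrist' else np.array(c['pose'])
    f=200/np.tan(np.radians(c['fov_y'])/2)
    if save: cv2.imwrite('pics/'+save,im[:,:,::-1])
    return im,d,(f,c,P)
def cloud(d,K):
    f,c,P=K; v,u=np.mgrid[0:400,0:640]
    k=np.array([[f,0,c['cx']],[0,f,c['cy']],[0,0,1.]])
    p=cv2.undistortPoints(np.stack([u,v],-1).reshape(-1,1,2).astype(float),k,np.array([c['k1'],0,0,0,0.])).reshape(400,640,2)
    X=np.dstack([p*d[...,None],d,np.ones_like(d)])@P.T
    X=X[...,:3]; X[d<=0]=np.nan; return X
def move(tx,ty,tz,yaw=None,cmd=None):
    "shift/turn in tool axes from the current pose to TCP tx,ty,tz; yaw = world angle of tool x with tool down"
    M=T(); sh=M[:3,:3].T@(np.array([tx,ty,tz])-M[:3,3])
    out=dict(d=sh.round(4))
    if yaw is not None:
        x=np.array([np.cos(yaw),np.sin(yaw),0]); z=np.array([0,0,-1.]); D=np.stack([x,np.cross(z,x),z],1)
        out['w']=R.from_matrix(M[:3,:3].T@D).as_rotvec(degrees=True).round(2)
    print(out)
E
python3 - <<'E'
from h import *
s=sensors.state(); print(s['time'],T().round(3))
for n in ['top','side']:
    im,d,K=grab(n,n+'0.png'); X=cloud(d,K); np.save(n+'0.npy',X)
    for t in ['lid','counter_grip','lever1','sanding_block','wax_tin','tumbler','lid_grip','lid_ear']:
        print(n,t,[(np.round(o['position'],3).tolist(),round(o['score'],2)) for o in finder.look_for(n,t)][:8])
E
```

```text
pics
0.0 [[-0.938  0.347 -0.001  0.217]
 [ 0.347  0.938 -0.002  0.586]
 [ 0.    -0.002 -1.     0.23 ]
 [ 0.     0.     0.     1.   ]]
top lid [([0.453, 0.366, 0.179], 0.97), ([0.713, 0.24, 0.018], 0.63), ([0.491, 0.652, 0.018], 0.55)]
top counter_grip [([0.55, -0.113, 0.027], 0.45), ([0.428, 0.232, 0.123], 0.21)]
top lever1 [([0.381, -0.036, 0.024], 0.73), ([0.423, -0.255, 0.023], 0.68), ([0.669, -0.114, 0.026], 0.59), ([0.557, -0.237, 0.02], 0.51), ([0.426, 0.228, 0.123], 0.25)]
top sanding_block [([0.427, 0.226, 0.121], 0.66)]
top wax_tin [([0.665, -0.241, 0.053], 0.52)]
top tumbler [([0.427, 0.226, 0.119], 0.95)]
top lid_grip [([0.46, 0.367, 0.182], 0.96), ([0.496, 0.65, 0.014], 0.88), ([0.714, 0.242, 0.017], 0.65), ([0.556, -0.234, 0.023], 0.51)]
top lid_ear [([0.452, 0.368, 0.179], 0.87), ([0.496, 0.648, 0.019], 0.8), ([0.721, 0.244, 0.017], 0.68)]
side lid [([0.708, 0.223, 0.017], 0.75), ([0.443, 0.359, 0.178], 0.6), ([0.519, -0.627, 0.004], 0.28)]
side counter_grip [([0.401, 0.162, 0.15], 0.44)]
side lever1 [([0.659, -0.128, 0.019], 0.81), ([0.417, -0.262, 0.024], 0.65), ([0.546, -0.237, 0.021], 0.55), ([0.373, -0.037, 0.02], 0.5)]
side sanding_block [([0.534, -0.119, 0.025], 0.72), ([0.393, 0.16, 0.108], 0.41)]
side wax_tin []
side tumbler [([0.393, 0.16, 0.109], 0.67)]
side lid_grip [([0.706, 0.225, 0.013], 0.92), ([0.441, 0.354, 0.175], 0.57)]
side lid_ear [([0.703, 0.23, 0.015], 0.67), ([0.445, 0.359, 0.18], 0.62)]
```

View pics/top0.png

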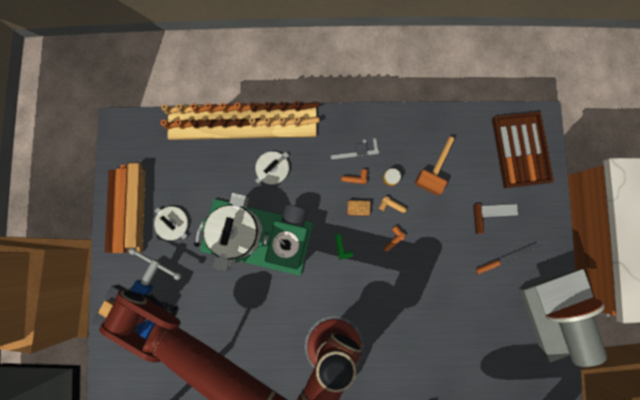

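The top view shows the green tumbler (lid about 232,230; dial about 287,244). Three wooden blanks lie at (355,177), (393,205) and (397,238), and the green decoy is at (344,247). Next I'll look from above with the wrist camera.

```bash
python3 - <<'E'
from h import *
X=np.load('top0.npy')
for p in [(238,200),(222,265),(287,244),(232,230)]: print(p,X[p[1],p[0]].round(3))
print(np.array(cams.calibration('wrist')['hand_eye']).round(3), cams.calibration('wrist')['fov_y'])
move(0.43,0.33,0.48)
E
```

```text
(238, 200) [0.566 0.341 0.188]
(222, 265) [0.333 0.396 0.19 ]
(287, 244) [0.404 0.166 0.166]
(232, 230) [0.457 0.36  0.196]
[[-0.    -0.963 -0.271  0.068]
 [ 1.    -0.     0.     0.   ]
 [-0.001 -0.271  0.963 -0.142]
 [ 0.     0.     0.     1.   ]] 63.93540819327865
{'d': array([-0.2886, -0.1662, -0.2487])}
```

```bash
python3 -m pendant '[{"dz":-0.12,"hand":1},{"dz":-0.12},{"dx":-0.289,"dy":-0.166,"dz":-0.249},{"dx":-0.289,"dy":-0.166,"dz":-0.249},{"dx":-0.289,"dy":-0.166,"dz":-0.249},{"dx":-0.289,"dy":-0.166,"dz":-0.249},{"dx":-0.289,"dy":-0.166,"dz":-0.249},{"dx":-0.289,"dy":-0.166,"dz":-0.249},{"dx":-0.289,"dy":-0.166,"dz":-0.249},{"dx":-0.289,"dy":-0.166,"dz":-0.249},{"dx":-0.289,"dy":-0.166,"dz":-0.249},{"dx":-0.289,"dy":-0.166,"dz":-0.249},{"dx":-0.289,"dy":-0.166,"dz":-0.249},{"dx":-0.289,"dy":-0.166,"dz":-0.249}]'
python3 - <<'E'
from h import *
print(T().round(3))
im,d,K=grab('wrist','w1.png'); X=cloud(d,K); np.save('w1.npy',X)
for t in ['lid','counter_grip','lid_grip','lid_ear','catch_far']:
    print(t,[(np.round(o['position'],3).tolist(),round(o['score'],2)) for o in finder.look_for('wrist',t)][:8])
E
```

```text
[[-0.938  0.347  0.     0.217]
 [ 0.347  0.938 -0.     0.586]
 [-0.     0.    -1.     0.231]
 [ 0.     0.     0.     1.   ]]
lid [([0.455, 0.619, 0.016], 0.63)]
counter_grip []
lid_grip [([0.456, 0.623, 0.014], 0.9)]
lid_ear [([0.456, 0.617, 0.018], 0.6)]
catch_far [([0.376, 0.443, 0.018], 0.93)]invalid input
```

View pics/w1.png

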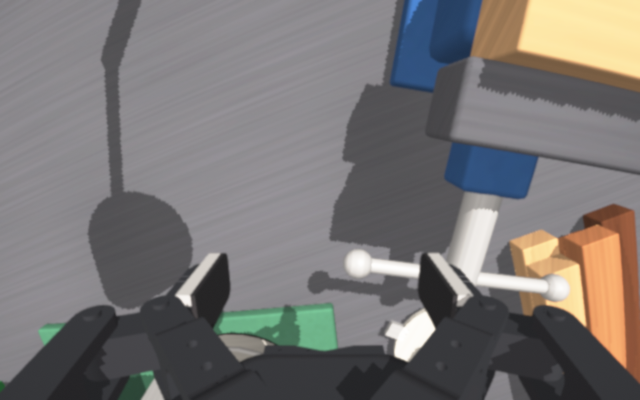

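The pendant refused the rows, probably because every row needs all the keys. This picture is from the start pose (clamp vice, tumbler base at bottom left). I'll retry with full rows.

```bash
python3 -m pendant '[{"wx":0,"wy":0,"wz":0,"dx":0,"dy":0,"dz":-0.12,"hand":1},{"wx":0,"wy":0,"wz":0,"dx":0,"dy":0,"dz":-0.12,"hand":1},{"wx":0,"wy":0,"wz":0,"dx":-0.289,"dy":-0.166,"dz":-0.249,"hand":1},{"wx":0,"wy":0,"wz":0,"dx":-0.289,"dy":-0.166,"dz":-0.249,"hand":1},{"wx":0,"wy":0,"wz":0,"dx":-0.289,"dy":-0.166,"dz":-0.249,"hand":1},{"wx":0,"wy":0,"wz":0,"dx":-0.289,"dy":-0.166,"dz":-0.249,"hand":1},{"wx":0,"wy":0,"wz":0,"dx":-0.289,"dy":-0.166,"dz":-0.249,"hand":1},{"wx":0,"wy":0,"wz":0,"dx":-0.289,"dy":-0.166,"dz":-0.249,"hand":1},{"wx":0,"wy":0,"wz":0,"dx":-0.289,"dy":-0.166,"dz":-0.249,"hand":1},{"wx":0,"wy":0,"wz":0,"dx":-0.289,"dy":-0.166,"dz":-0.249,"hand":1},{"wx":0,"wy":0,"wz":0,"dx":-0.289,"dy":-0.166,"dz":-0.249,"hand":1},{"wx":0,"wy":0,"wz":0,"dx":-0.289,"dy":-0.166,"dz":-0.249,"hand":1}]'
python3 - <<'E'
from h import *
print(T().round(3))
im,d,K=grab('wrist','w2.png'); X=cloud(d,K); np.save('w2.npy',X)
for t in ['lid','counter_grip','lid_grip','lid_ear','catch_far']:
    print(t,[(np.round(o['position'],3).tolist(),round(o['score'],2)) for o in finder.look_for('wrist',t)][:8])
E
```

```text
time: 2.2
tool_pos: [0.434, 0.3262, 0.4847]
tool_rot: [0.003, 0.18, 0.984, 0.001]
contact_force: [-0.9, -0.9, 0.6]
gripper_width: 1.004
[[-0.935  0.354  0.007  0.434]
 [ 0.354  0.935  0.001  0.326]
 [-0.006  0.004 -1.     0.485]
 [ 0.     0.     0.     1.   ]]
lid [([0.706, 0.246, 0.017], 0.65), ([0.449, 0.371, 0.172], 0.58)]
counter_grip [([0.399, 0.184, 0.156], 0.64)]
lid_grip [([0.708, 0.247, 0.018], 0.83), ([0.45, 0.374, 0.18], 0.69)]
lid_ear [([0.494, 0.65, 0.02], 0.91), ([0.448, 0.374, 0.177], 0.76), ([0.708, 0.242, 0.015], 0.72)]
catch_far [([0.398, 0.226, 0.131], 0.85)]
```

View pics/w2.png

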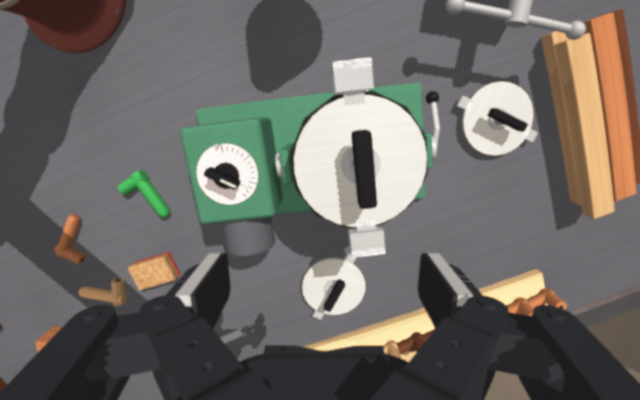

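The view shows the tumbler with the lid (T-bar at 363,168), catches at (353,75) and (367,240), and the counter dial at (227,175) with its black bar grip. I'll measure these from depth.

```bash
cat >> h.py <<'E'
def rect(X,m):
    "centre, long-side angle (deg), size, median z of the largest blob in mask m, in the world xy"
    n,l,st,_=cv2.connectedComponentsWithStats(m.astype(np.uint8)); k=1+np.argmax(st[1:,4]); P=X[l==k]
    (c,sz,a)=cv2.minAreaRect((P[:,:2]*1000).astype(np.float32))
    if sz[0]<sz[1]: sz=sz[::-1]; a+=90
    return np.round(np.array(c)/1000,4),round((a+90)%180-90,1),np.round(sz,1),round(float(np.median(P[:,2])),4),len(P)
E
python3 - <<'E'
from h import *
X=np.load('w2.npy'); z=X[...,2]; im=cv2.imread('pics/w2.png')
r=np.hypot(X[...,0]-.449,X[...,1]-.37)
print('bar',rect(X,(z>.222)&(z<.245)&(r<.09)))
m=(z>.17)&(z<.184)&(r<.1); P=X[m]; print('disc z',np.median(P[:,2])); c=cv2.minEnclosingCircle((P[:,:2]*1000).astype(np.float32)); print(c)
v,u=np.mgrid[:400,:640]
for n,b in [('c1',(v<105)&(v>50)),('c2',(v>205)&(v<260))]:
    print(n,rect(X,(z>.181)&(z<.195)&(r>.1)&(r<.15)&b))
r2=np.hypot(X[...,0]-.4,X[...,1]-.18)
g=(z>.155)&(z<.185)&(r2<.06); print('knob',rect(X,g))
P=X[(z>.128)&(z<.139)&(r2<.05)&(im.min(2)>150)]; print('dial',cv2.minEnclosingCircle((P[:,:2]*1000).astype(np.float32)),np.median(P[:,2]),np.median(P[:,:2],axis=0))
E
```

```text
bar (array([0.4549, 0.3746]), -14.0, array([99.6, 24.3]), 0.2341, 1530)
disc z 0.17769456545698734
((449.0873107910156, 370.0984191894531), 99.89195251464844)
c1 (array([0.34  , 0.4042]), 75.9, array([50.9, 37.5]), 0.1857, 1062)
c2 (array([0.5709, 0.3452]), 75.5, array([50.1, 39.3]), 0.1857, 830)
knob (array([0.4048, 0.1763]), 43.2, array([53.2, 13.6]), 0.1689, 390)
dial ((402.5981140136719, 177.4527587890625), 49.162933349609375) 0.13251405704733132 [0.39945189 0.18565615]
```

```bash
python3 - <<'E'
from h import *
s=sensors.state(); print(s['time'],np.round(s['joint_pos'],3),np.round(s['tool_pos'],4))
move(.455,.3746,.201,np.radians(166))
E
```

```text
2.5 [ 0.519 -0.169  1.421  0.     1.891 -0.699] [0.4295 0.3309 0.479 ]
{'d': array([-0.0092,  0.0502,  0.2779]), 'w': array([-0.08, -0.09, -6.22])}
```

```bash
python3 -m pendant '[{"wx":0,"wy":0,"wz":-6.2,"dx":-0.009,"dy":0.05,"dz":0.03,"hand":1},{"wx":0,"wy":0,"wz":-6.2,"dx":-0.009,"dy":0.05,"dz":0.07,"hand":1},{"wx":0,"wy":0,"wz":-6.2,"dx":-0.009,"dy":0.05,"dz":0.11,"hand":1},{"wx":0,"wy":0,"wz":-6.2,"dx":-0.009,"dy":0.05,"dz":0.15,"hand":1},{"wx":0,"wy":0,"wz":-6.2,"dx":-0.009,"dy":0.05,"dz":0.19,"hand":1},{"wx":0,"wy":0,"wz":-6.2,"dx":-0.009,"dy":0.05,"dz":0.21,"hand":1},{"wx":0,"wy":0,"wz":-6.2,"dx":-0.009,"dy":0.05,"dz":0.21,"hand":1},{"wx":0,"wy":0,"wz":-6.2,"dx":-0.009,"dy":0.05,"dz":0.21,"hand":1}]'
python3 - <<'E'
from h import *
print(T().round(4)); move(.455,.3746,.201,np.radians(166))
E
```

```text
time: 3.17
tool_pos: [0.4546, 0.3741, 0.2683]
tool_rot: [-0.002, 0.122, 0.993, -0.001]
contact_force: [-0.1, 0.7, 0.7]
gripper_width: 1.001
[[-0.9702  0.2424 -0.0037  0.4546]
 [ 0.2424  0.9702 -0.0023  0.3741]
 [ 0.003  -0.0031 -1.      0.2683]
 [ 0.      0.      0.      1.    ]]
{'d': array([-0.0005,  0.0008,  0.0673]), 'w': array([-0.18, -0.17, -0.03])}
```

```bash
python3 -m pendant '[{"wx":0,"wy":0,"wz":0,"dx":0,"dy":0,"dz":0.04,"hand":1},{"wx":0,"wy":0,"wz":0,"dx":0,"dy":0,"dz":0.068,"hand":1},{"wx":0,"wy":0,"wz":0,"dx":0,"dy":0,"dz":0.068,"hand":-1},{"wx":0,"wy":0,"wz":0,"dx":0,"dy":0,"dz":0.068,"hand":-1},{"wx":0,"wy":0,"wz":0,"dx":0,"dy":0,"dz":0.068,"hand":-1},{"wx":0,"wy":0,"wz":0,"dx":0,"dy":0,"dz":0.068,"hand":-1},{"wx":0,"wy":0,"wz":0,"dx":0,"dy":0,"dz":0.068,"hand":-1},{"wx":0,"wy":0,"wz":0,"dx":0,"dy":0,"dz":0.068,"hand":-1},{"wx":0,"wy":0,"wz":0,"dx":0,"dy":0,"dz":0.068,"hand":-1},{"wx":0,"wy":0,"wz":0,"dx":0,"dy":0,"dz":0.068,"hand":-1}]'
```

```text
time: 4.0
tool_pos: [0.4575, 0.3742, 0.2054]
tool_rot: [0.002, 0.123, 0.992, 0.001]
contact_force: [-0.1, -1.3, 6.5]
gripper_width: 0.269
```

```bash
python3 -m pendant '[{"wx":0,"wy":0,"wz":0,"dx":0,"dy":0,"dz":0.003,"hand":-1},{"wx":0,"wy":0,"wz":0,"dx":0,"dy":0,"dz":0.006,"hand":-1},{"wx":0,"wy":0,"wz":0,"dx":0,"dy":0,"dz":0.006,"hand":-1},{"wx":0,"wy":0,"wz":0,"dx":0,"dy":0,"dz":0.006,"hand":-1}]'
python3 - <<'E'
from h import *
s=sensors.state();print(s['tool_pos'],s['contact_force'],s['ft_torque'],s['gripper_width'])
E
```

```text
time: 4.33
tool_pos: [0.4576, 0.3743, 0.2005]
tool_rot: [0.002, 0.123, 0.992, 0.001]
contact_force: [-1.4, -2.7, 10.1]
gripper_width: 0.27
[0.45760731 0.37428067 0.20046077] [-1.3838756  -2.71997597 10.0799352 ] [-0.48794668  0.50208007 -0.01122635] 0.2697566318687567
```

```bash
python3 -m pendant '[{"wx":0,"wy":0,"wz":0,"dx":0,"dy":0,"dz":0.003,"hand":-1},{"wx":0,"wy":0,"wz":0,"dx":0,"dy":0,"dz":0.003,"hand":-1},{"wx":0,"wy":0,"wz":0,"dx":0,"dy":0,"dz":0.003,"hand":-1}]'
python3 - <<'E'
from h import *
im,d,K=grab('wrist','w3.png');X=cloud(d,K);z=X[...,2];r=np.hypot(X[...,0]-.4555,X[...,1]-.3747)
for a,b in [(.025,.085),(.103,.135)]:
    q=z[(r>a)&(r<b)&(z>.15)&(z<.195)]; print(len(q),np.percentile(q,[10,50,90]).round(4))
print(np.histogram(q,bins=12))
E
```

```text
time: 4.58
tool_pos: [0.4577, 0.3743, 0.1987]
tool_rot: [0.002, 0.123, 0.992, 0.001]
contact_force: [-5.2, -3.4, 14.4]
gripper_width: 0.272
42224 [0.1697 0.1705 0.1714]
3567 [0.1846 0.1856 0.1865]
(array([  20,   22,   18,   18,   21,   17,    1,    0,    2,    5,  329,
       3114]), array([0.15011737, 0.15326084, 0.15640431, 0.15954777, 0.16269124,
       0.16583471, 0.16897818, 0.17212165, 0.17526512, 0.17840858,
       0.18155205, 0.18469552, 0.18783899]))
```

View pics/w3.png

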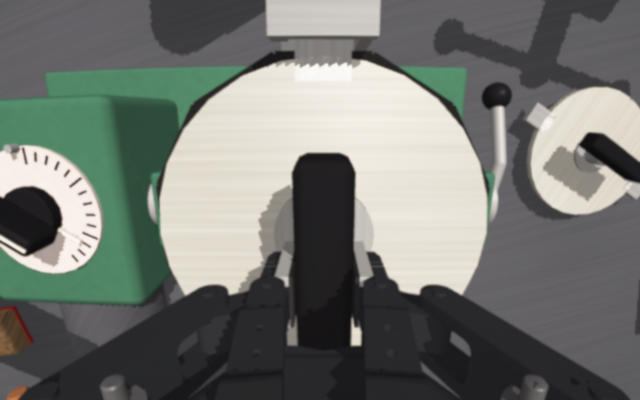

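The lid is at its bottom (disc 7 mm below locked), with the catch at (322,15) above it. I'll turn it counter-clockwise and lift.

```bash
python3 -m pendant '[{"wx":0,"wy":0,"wz":-7,"dx":0,"dy":0.0003,"dz":0,"hand":-1},{"wx":0,"wy":0,"wz":-14,"dx":0,"dy":0.0005,"dz":0,"hand":-1},{"wx":0,"wy":0,"wz":-21,"dx":0,"dy":0.0008,"dz":0,"hand":-1},{"wx":0,"wy":0,"wz":-28,"dx":0,"dy":0.001,"dz":0,"hand":-1},{"wx":0,"wy":0,"wz":-35,"dx":0.0004,"dy":0.0013,"dz":0,"hand":-1},{"wx":0,"wy":0,"wz":-42,"dx":0.0005,"dy":0.0014,"dz":0,"hand":-1},{"wx":0,"wy":0,"wz":-42,"dx":0.0005,"dy":0.0014,"dz":0,"hand":-1},{"wx":0,"wy":0,"wz":-42,"dx":0.0005,"dy":0.0014,"dz":0,"hand":-1}]'
python3 -m pendant '[{"wx":0,"wy":0,"wz":0,"dx":0,"dy":0,"dz":-0.01,"hand":-1},{"wx":0,"wy":0,"wz":0,"dx":0,"dy":0,"dz":-0.02,"hand":-1},{"wx":0,"wy":0,"wz":0,"dx":0,"dy":0,"dz":-0.04,"hand":-1},{"wx":0,"wy":0,"wz":0,"dx":0,"dy":0,"dz":-0.06,"hand":-1},{"wx":0,"wy":0,"wz":0,"dx":0,"dy":0,"dz":-0.06,"hand":-1}]'
python3 - <<'E'
from h import *
s=sensors.state();print(s['contact_force'],np.round(s['joint_pos'],3))
im,d,K=grab('wrist');X=cloud(d,K);z=X[...,2];r=np.hypot(X[...,0]-.4555,X[...,1]-.3747)
q=z[(r>.02)&(r<.08)&(z>.12)&(z<.26)];print(np.percentile(q,[10,50,90]))
move(.45,-.43,.25)
E
```

```text
time: 5.3
tool_pos: [0.4573, 0.376, 0.1987]
tool_rot: [0.002, -0.241, 0.971, 0.001]
contact_force: [-4.3, -4.7, 14.9]
gripper_width: 0.267
time: 5.72
tool_pos: [0.4575, 0.3762, 0.2576]
tool_rot: [0.003, -0.241, 0.971, 0.001]
contact_force: [0.8, 0.6, -1.8]
gripper_width: 0.27
[ 0.75740747  0.62391666 -1.77397325] [ 0.562 -0.043  1.665  0.     1.513 -1.495]
[0.22847319 0.22932161 0.23022624]
{'d': array([ 0.3829, -0.7091,  0.0035])}
```

```bash
python3 -m pendant '[{"wx":0,"wy":0,"wz":0,"dx":0,"dy":0,"dz":-0.03,"hand":-1},{"wx":0,"wy":0,"wz":6,"dx":0.018,"dy":-0.034,"dz":-0.03,"hand":-1},{"wx":0,"wy":0,"wz":12,"dx":0.037,"dy":-0.069,"dz":-0.03,"hand":-1},{"wx":0,"wy":0,"wz":18,"dx":0.056,"dy":-0.104,"dz":-0.03,"hand":-1},{"wx":0,"wy":0,"wz":24,"dx":0.075,"dy":-0.139,"dz":-0.03,"hand":-1},{"wx":0,"wy":0,"wz":30,"dx":0.094,"dy":-0.174,"dz":-0.03,"hand":-1},{"wx":0,"wy":0,"wz":36,"dx":0.113,"dy":-0.209,"dz":-0.03,"hand":-1},{"wx":0,"wy":0,"wz":42,"dx":0.132,"dy":-0.244,"dz":-0.03,"hand":-1},{"wx":0,"wy":0,"wz":48,"dx":0.151,"dy":-0.279,"dz":-0.03,"hand":-1},{"wx":0,"wy":0,"wz":54,"dx":0.17,"dy":-0.314,"dz":-0.03,"hand":-1},{"wx":0,"wy":0,"wz":60,"dx":0.189,"dy":-0.349,"dz":-0.03,"hand":-1},{"wx":0,"wy":0,"wz":60,"dx":0.208,"dy":-0.384,"dz":-0.03,"hand":-1},{"wx":0,"wy":0,"wz":60,"dx":0.227,"dy":-0.419,"dz":-0.03,"hand":-1},{"wx":0,"wy":0,"wz":60,"dx":0.246,"dy":-0.454,"dz":-0.03,"hand":-1},{"wx":0,"wy":0,"wz":60,"dx":0.265,"dy":-0.489,"dz":-0.03,"hand":-1},{"wx":0,"wy":0,"wz":60,"dx":0.284,"dy":-0.524,"dz":-0.03,"hand":-1},{"wx":0,"wy":0,"wz":60,"dx":0.303,"dy":-0.559,"dz":-0.03,"hand":-1},{"wx":0,"wy":0,"wz":60,"dx":0.322,"dy":-0.594,"dz":-0.03,"hand":-1}]'
python3 - <<'E'
from h import *
s=sensors.state();print(s['contact_force'],np.round(s['joint_pos'],3))
im,d,K=grab('wrist');X=cloud(d,K);z=X[...,2];p=np.array(s['tool_pos']);r=np.hypot(X[...,0]-p[0],X[...,1]-p[1])
q=z[(r>.03)&(r<.08)&(z>.15)&(z<.28)];print(np.percentile(q,[10,50,90])); print(T().round(4))
h=np.median(q)-.024; print('underside',h); move(.45,-.43,p[2]-h+.001)
print('side lid target', np.nanmax(np.load('top0.npy')[...,2][(abs(np.load('top0.npy')[...,0]-.45)<.11)&(abs(np.load('top0.npy')[...,1]+.43)<.11)]))
E
```

```text
time: 7.27
tool_pos: [0.448, -0.3018, 0.2805]
tool_rot: [-0.002, 0.277, 0.961, 0.001]
contact_force: [1.6, -0.4, -3.3]
gripper_width: 0.273
[ 1.61740306 -0.42624213 -3.28840081] [-0.731 -0.173  1.748  0.     1.571 -1.74 ]
[0.25167529 0.25250074 0.25336073]
[[-8.438e-01  5.367e-01 -3.900e-03  4.472e-01]
 [ 5.367e-01  8.438e-01 -4.400e-03 -3.086e-01]
 [ 9.000e-04 -5.900e-03 -1.000e+00  2.801e-01]
 [ 0.000e+00  0.000e+00  0.000e+00  1.000e+00]]
underside 0.2285007404814743
{'d': array([-0.0678, -0.0996,  0.2276])}
side lid target 0.01618829072979877
```

```bash
python3 -m pendant '[{"wx":0,"wy":0,"wz":0,"dx":-0.022,"dy":-0.033,"dz":0,"hand":-1},{"wx":0,"wy":0,"wz":0,"dx":-0.044,"dy":-0.066,"dz":0.01,"hand":-1},{"wx":0,"wy":0,"wz":0,"dx":-0.064,"dy":-0.096,"dz":0.03,"hand":-1},{"wx":0,"wy":0,"wz":0,"dx":-0.064,"dy":-0.096,"dz":0.065,"hand":-1},{"wx":0,"wy":0,"wz":0,"dx":-0.064,"dy":-0.096,"dz":0.1,"hand":-1},{"wx":0,"wy":0,"wz":0,"dx":-0.064,"dy":-0.096,"dz":0.135,"hand":-1},{"wx":0,"wy":0,"wz":0,"dx":-0.064,"dy":-0.096,"dz":0.17,"hand":-1},{"wx":0,"wy":0,"wz":0,"dx":-0.064,"dy":-0.096,"dz":0.2,"hand":-1},{"wx":0,"wy":0,"wz":0,"dx":-0.064,"dy":-0.096,"dz":0.215,"hand":-1},{"wx":0,"wy":0,"wz":0,"dx":-0.064,"dy":-0.096,"dz":0.222,"hand":-1},{"wx":0,"wy":0,"wz":0,"dx":-0.064,"dy":-0.096,"dz":0.2255,"hand":-1},{"wx":0,"wy":0,"wz":0,"dx":-0.064,"dy":-0.096,"dz":0.2275,"hand":-1},{"wx":0,"wy":0,"wz":0,"dx":-0.064,"dy":-0.096,"dz":0.2275,"hand":-1}]'
```

```text
time: 8.4
tool_pos: [0.4528, -0.4162, 0.0566]
tool_rot: [0.001, 0.277, 0.961, -0.0]
contact_force: [-0.3, 0.4, -4.5]
gripper_width: 0.267
```

```bash
python3 -m pendant '[{"wx":0,"wy":0,"wz":0,"dx":0,"dy":0,"dz":0.002,"hand":-1},{"wx":0,"wy":0,"wz":0,"dx":0,"dy":0,"dz":0.004,"hand":-1},{"wx":0,"wy":0,"wz":0,"dx":0,"dy":0,"dz":0.004,"hand":-1}]'
```

```text
time: 8.65
tool_pos: [0.4526, -0.4161, 0.0526]
tool_rot: [0.001, 0.277, 0.961, -0.0]
contact_force: [-0.8, 0.7, -4.1]
gripper_width: 0.271
```

```bash
python3 -m pendant '[{"wx":0,"wy":0,"wz":0,"dx":0,"dy":0,"dz":0.002,"hand":-1},{"wx":0,"wy":0,"wz":0,"dx":0,"dy":0,"dz":0.003,"hand":-1},{"wx":0,"wy":0,"wz":0,"dx":0,"dy":0,"dz":0.003,"hand":-1}]'
```

```text
time: 8.9
tool_pos: [0.4526, -0.4164, 0.0519]
tool_rot: [0.0, 0.277, 0.961, -0.0]
contact_force: [-6.2, 5.3, 9.2]
gripper_width: 0.27
```

```bash
python3 -m pendant '[{"wx":0,"wy":0,"wz":0,"dx":0,"dy":0,"dz":-0.001,"hand":1},{"wx":0,"wy":0,"wz":0,"dx":0,"dy":0,"dz":-0.001,"hand":1},{"wx":0,"wy":0,"wz":0,"dx":0,"dy":0,"dz":-0.001,"hand":1},{"wx":0,"wy":0,"wz":0,"dx":0,"dy":0,"dz":-0.001,"hand":1},{"wx":0,"wy":0,"wz":0,"dx":0,"dy":0,"dz":-0.02,"hand":1},{"wx":0,"wy":0,"wz":0,"dx":0,"dy":0,"dz":-0.06,"hand":1},{"wx":0,"wy":0,"wz":0,"dx":0,"dy":0,"dz":-0.1,"hand":1},{"wx":0,"wy":0,"wz":0,"dx":0,"dy":0,"dz":-0.14,"hand":1},{"wx":0,"wy":0,"wz":0,"dx":0.06,"dy":0.218,"dz":-0.35,"hand":1},{"wx":0,"wy":0,"wz":0,"dx":0.06,"dy":0.218,"dz":-0.35,"hand":1},{"wx":0,"wy":0,"wz":0,"dx":0.06,"dy":0.218,"dz":-0.35,"hand":1},{"wx":0,"wy":0,"wz":0,"dx":0.06,"dy":0.218,"dz":-0.35,"hand":1},{"wx":0,"wy":0,"wz":0,"dx":0.06,"dy":0.218,"dz":-0.35,"hand":1},{"wx":0,"wy":0,"wz":0,"dx":0.06,"dy":0.218,"dz":-0.35,"hand":1},{"wx":0,"wy":0,"wz":0,"dx":0.06,"dy":0.218,"dz":-0.35,"hand":1},{"wx":0,"wy":0,"wz":0,"dx":0.06,"dy":0.218,"dz":-0.35,"hand":1},{"wx":0,"wy":0,"wz":0,"dx":0.06,"dy":0.218,"dz":-0.35,"hand":1},{"wx":0,"wy":0,"wz":0,"dx":0.06,"dy":0.218,"dz":-0.35,"hand":1},{"wx":0,"wy":0,"wz":0,"dx":0.06,"dy":0.218,"dz":-0.35,"hand":1}]'
python3 - <<'E'
from h import *
print(T().round(4))
im,d,K=grab('wrist','w4.png'); X=cloud(d,K); np.save('w4.npy',X)
for t in ['lever1','sanding_block','wax_tin','lid']:
    print(t,[(np.round(o['position'],3).tolist(),round(o['score'],2)) for o in finder.look_for('wrist',t)][:8])
E
```

```text
time: 10.48
tool_pos: [0.5169, -0.1999, 0.3965]
tool_rot: [-0.002, 0.277, 0.961, 0.0]
contact_force: [0.4, -0.3, -0.8]
gripper_width: 1.003
[[-8.464e-01  5.325e-01 -3.000e-03  5.169e-01]
 [ 5.325e-01  8.464e-01  1.000e-03 -1.999e-01]
 [ 3.100e-03 -8.000e-04 -1.000e+00  3.965e-01]
 [ 0.000e+00  0.000e+00  0.000e+00  1.000e+00]]
lever1 [([0.421, -0.253, 0.028], 0.65), ([0.665, -0.112, 0.026], 0.62), ([0.555, -0.24, 0.025], 0.59), ([0.381, -0.032, 0.025], 0.59)]
sanding_block [([0.547, -0.108, 0.025], 0.84)]
wax_tin [([0.664, -0.11, 0.022], 0.48)]
lid [([0.707, 0.23, 0.017], 0.98), ([0.448, -0.405, 0.02], 0.65)]
```

View pics/w4.png

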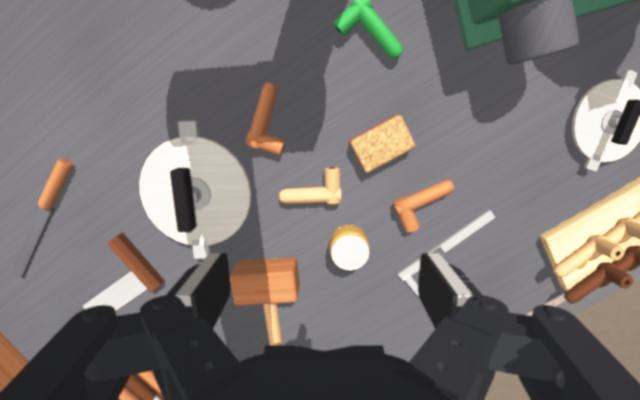

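The lid lies flat at (195,190), T-bar up. The three wooden blanks are at (265,120), (315,190) and (420,205); the green L at (365,25) is the decoy. I'll fit an L template to each blank.

```bash
cat >> h.py <<'E'
def fitL(X,c,rad=.085):
    "lever origin x,y and yaw (deg) near c by template match of a 1 mm height raster"
    P=X[(X[...,2]>.012)&(X[...,2]<.045)&(np.hypot(X[...,0]-c[0],X[...,1]-c[1])<rad)]
    n=240; g=np.zeros((n,n),np.uint8); ij=np.round((P[:,:2]-c)*1000+n/2).astype(int); g[ij[:,0],ij[:,1]]=255
    g=cv2.morphologyEx(g,cv2.MORPH_CLOSE,np.ones((5,5))); k,l=cv2.connectedComponents(g)
    g=(l==np.argmax([0]+[(l==i).sum()*(np.hypot(*(np.argwhere(l==i).mean(0)-n/2))<45) for i in range(1,k)]))*1.
    best=None
    for a in range(0,360,2):
        t=np.zeros((141,141),np.float32); Rm=R.from_euler('z',a,degrees=True).as_matrix()[:2,:2]
        L=np.array([[-52,-27.5],[52,-27.5],[52,29.5],[26,29.5],[26,-1.5],[-52,-1.5]])@Rm.T+70
        cv2.fillPoly(t,[np.round(L[:,::-1]).astype(np.int32)],1)
        s=cv2.matchTemplate((g*2-1).astype(np.float32),t*2-1,cv2.TM_CCORR); _,v,_,p=cv2.minMaxLoc(s)
        if best is None or v>best[0]: best=(v,a,p)
    v,a,p=best; o=np.array(c)+(np.array([p[1],p[0]])+70-n/2)/1000
    return o.round(4),a,round(v/141**2,3),int(g.sum())
def lgrip(o,a,x=.005):
    Rm=R.from_euler('z',a,degrees=True).as_matrix()[:2,:2]; return o+Rm@[x,-.0145]
E
python3 - <<'E'
from h import *
X=np.load('w4.npy')
for c in [(.421,-.253),(.555,-.24),(.665,-.112)]:
    f=fitL(X,c); print(f,lgrip(f[0],f[1]).round(4))
    p=lgrip(f[0],f[1]); 
print(sensors.state()['joint_pos'][5])
o,a,_,_=fitL(X,(.421,-.253)); p=lgrip(o,a)
for y in (a,a+180): move(p[0],p[1],.012,np.radians(y))
E
```

```text
(array([ 0.42 , -0.237]), 310, 0.953, 3196) [ 0.4121 -0.2502]
(array([ 0.546, -0.247]), 62, 0.949, 3190) [ 0.5612 -0.2494]
(array([ 0.679, -0.093]), 262, 0.955, 3292) [ 0.6639 -0.0959]
-1.5119362177105977
{'d': array([ 0.0609, -0.0982,  0.3853]), 'w': array([ 2.0000e-01, -6.0000e-02, -1.6221e+02])}
{'d': array([ 0.0609, -0.0982,  0.3853]), 'w': array([-0.04, -0.14, 17.79])}
```

```bash
python3 -m pendant '[{"wx":0,"wy":0,"wz":7,"dx":0.02,"dy":-0.033,"dz":0.02,"hand":0.1},{"wx":0,"wy":0,"wz":14,"dx":0.04,"dy":-0.065,"dz":0.04,"hand":0.1},{"wx":0,"wy":0,"wz":17.8,"dx":0.061,"dy":-0.098,"dz":0.06,"hand":0.1},{"wx":0,"wy":0,"wz":17.8,"dx":0.061,"dy":-0.098,"dz":0.1,"hand":0.1},{"wx":0,"wy":0,"wz":17.8,"dx":0.061,"dy":-0.098,"dz":0.14,"hand":0.1},{"wx":0,"wy":0,"wz":17.8,"dx":0.061,"dy":-0.098,"dz":0.18,"hand":0.1},{"wx":0,"wy":0,"wz":17.8,"dx":0.061,"dy":-0.098,"dz":0.22,"hand":0.1},{"wx":0,"wy":0,"wz":17.8,"dx":0.061,"dy":-0.098,"dz":0.26,"hand":0.1},{"wx":0,"wy":0,"wz":17.8,"dx":0.061,"dy":-0.098,"dz":0.3,"hand":0.1},{"wx":0,"wy":0,"wz":17.8,"dx":0.061,"dy":-0.098,"dz":0.33,"hand":0.1},{"wx":0,"wy":0,"wz":17.8,"dx":0.061,"dy":-0.098,"dz":0.33,"hand":0.1},{"wx":0,"wy":0,"wz":17.8,"dx":0.061,"dy":-0.098,"dz":0.33,"hand":0.1}]'
python3 - <<'E'
from h import *
move(.4121,-.2502,.003,np.radians(130))
E
```

```text
time: 11.73
tool_pos: [0.4122, -0.249, 0.0671]
tool_rot: [-0.002, 0.422, 0.906, 0.001]
contact_force: [0.1, 0.0, 0.8]
gripper_width: 0.549
{'d': array([-0.0012, -0.0008,  0.0641]), 'w': array([-0.05, -0.27,  0.03])}
```

```bash
python3 -m pendant '[{"wx":0,"wy":0,"wz":0,"dx":-0.001,"dy":-0.001,"dz":0.035,"hand":0.1},{"wx":0,"wy":0,"wz":0,"dx":-0.001,"dy":-0.001,"dz":0.055,"hand":0.1},{"wx":0,"wy":0,"wz":0,"dx":-0.001,"dy":-0.001,"dz":0.064,"hand":0.1},{"wx":0,"wy":0,"wz":0,"dx":-0.001,"dy":-0.001,"dz":0.064,"hand":-1},{"wx":0,"wy":0,"wz":0,"dx":-0.001,"dy":-0.001,"dz":0.064,"hand":-1},{"wx":0,"wy":0,"wz":0,"dx":-0.001,"dy":-0.001,"dz":0.064,"hand":-1},{"wx":0,"wy":0,"wz":0,"dx":-0.001,"dy":-0.001,"dz":0.064,"hand":-1},{"wx":0,"wy":0,"wz":0,"dx":0,"dy":0,"dz":0.04,"hand":-1},{"wx":0,"wy":0,"wz":0,"dx":0,"dy":0,"dz":0,"hand":-1},{"wx":0,"wy":0,"wz":0,"dx":0,"dy":0,"dz":-0.04,"hand":-1},{"wx":0,"wy":0,"wz":0,"dx":0,"dy":0,"dz":-0.08,"hand":-1},{"wx":0,"wy":0,"wz":0,"dx":0,"dy":0,"dz":-0.12,"hand":-1},{"wx":0,"wy":0,"wz":0,"dx":0,"dy":0,"dz":-0.16,"hand":-1},{"wx":0,"wy":0,"wz":0,"dx":0,"dy":0,"dz":-0.19,"hand":-1},{"wx":0,"wy":0,"wz":0,"dx":0,"dy":0,"dz":-0.19,"hand":-1}]'
python3 - <<'E'
from h import *
print(T().round(3),sensors.state()['joint_pos'])
# place: lever origin at barrel axis offset: TCP such that lever centre ends at (axis)
o=np.array([.4555,.3747]); 
# keep the yaw; origin minus grip in world
d=np.array([.42,-.237])-np.array([.4121,-.2502]); p=o+d*-1; print(p); move(p[0],p[1],.26)
E
```

```text
time: 12.98
tool_pos: [0.4166, -0.2521, 0.2693]
tool_rot: [0.008, 0.422, 0.907, -0.002]
contact_force: [0.6, 0.3, 0.5]
gripper_width: 0.29
[[-0.644  0.765  0.013  0.417]
 [ 0.765  0.644 -0.011 -0.252]
 [-0.017  0.003 -1.     0.269]
 [ 0.     0.     0.     1.   ]] [-6.97156896e-01 -3.18757368e-01  1.88709892e+00 -1.39437373e-05
  1.55645529e+00 -1.39674821e+00]
[0.4476 0.3615]
{'d': array([0.4496, 0.4188, 0.003 ])}
```

```bash
python3 -m pendant '[{"wx":0,"wy":0,"wz":0,"dx":0.03,"dy":0.028,"dz":0,"hand":-1},{"wx":0,"wy":0,"wz":0,"dx":0.06,"dy":0.056,"dz":0,"hand":-1},{"wx":0,"wy":0,"wz":0,"dx":0.09,"dy":0.084,"dz":0,"hand":-1},{"wx":0,"wy":0,"wz":0,"dx":0.12,"dy":0.112,"dz":0,"hand":-1},{"wx":0,"wy":0,"wz":0,"dx":0.15,"dy":0.14,"dz":0,"hand":-1},{"wx":0,"wy":0,"wz":0,"dx":0.18,"dy":0.168,"dz":0,"hand":-1},{"wx":0,"wy":0,"wz":0,"dx":0.21,"dy":0.196,"dz":0,"hand":-1},{"wx":0,"wy":0,"wz":0,"dx":0.24,"dy":0.224,"dz":0,"hand":-1},{"wx":0,"wy":0,"wz":0,"dx":0.27,"dy":0.252,"dz":0,"hand":-1},{"wx":0,"wy":0,"wz":0,"dx":0.3,"dy":0.28,"dz":0,"hand":-1},{"wx":0,"wy":0,"wz":0,"dx":0.33,"dy":0.308,"dz":0,"hand":-1},{"wx":0,"wy":0,"wz":0,"dx":0.36,"dy":0.336,"dz":0,"hand":-1},{"wx":0,"wy":0,"wz":0,"dx":0.39,"dy":0.364,"dz":0,"hand":-1},{"wx":0,"wy":0,"wz":0,"dx":0.42,"dy":0.392,"dz":0,"hand":-1},{"wx":0,"wy":0,"wz":0,"dx":0.45,"dy":0.419,"dz":0,"hand":-1},{"wx":0,"wy":0,"wz":0,"dx":0.45,"dy":0.419,"dz":0,"hand":-1},{"wx":0,"wy":0,"wz":0,"dx":0.45,"dy":0.419,"dz":0,"hand":-1}]'
python3 - <<'E'
from h import *
print(sensors.state()['gripper_width']); move(.4476,.3615,.11)
im,d,K=grab('wrist');X=cloud(d,K);z=X[...,2];p=T()[:3,3];r=np.hypot(X[...,0]-p[0],X[...,1]-p[1])
q=X[(z>.2)&(z<.31)&(r<.1)];print(len(q),np.percentile(q[:,2],[5,50,95]))
E
```

```text
time: 14.4
tool_pos: [0.444, 0.366, 0.2586]
tool_rot: [-0.0, 0.421, 0.907, -0.0]
contact_force: [-0.4, -0.3, -1.1]
gripper_width: 0.291
0.2906502023764034
{'d': array([-5.800e-03, -1.000e-04,  1.486e-01])}
17599 [0.26946444 0.2762098  0.30729548]
```

```bash
python3 -m pendant '[{"wx":0,"wy":0,"wz":0,"dx":-0.005,"dy":0,"dz":0.03,"hand":-1},{"wx":0,"wy":0,"wz":0,"dx":-0.005,"dy":0,"dz":0.06,"hand":-1},{"wx":0,"wy":0,"wz":0,"dx":-0.005,"dy":0,"dz":0.09,"hand":-1},{"wx":0,"wy":0,"wz":0,"dx":-0.005,"dy":0,"dz":0.12,"hand":-1},{"wx":0,"wy":0,"wz":0,"dx":-0.005,"dy":0,"dz":0.15,"hand":-1},{"wx":0,"wy":0,"wz":0,"dx":-0.005,"dy":0,"dz":0.165,"hand":-1},{"wx":0,"wy":0,"wz":0,"dx":-0.005,"dy":0,"dz":0.17,"hand":-1},{"wx":0,"wy":0,"wz":0,"dx":-0.005,"dy":0,"dz":0.17,"hand":0},{"wx":0,"wy":0,"wz":0,"dx":-0.005,"dy":0,"dz":0.17,"hand":0},{"wx":0,"wy":0,"wz":0,"dx":-0.005,"dy":0,"dz":0.17,"hand":0},{"wx":0,"wy":0,"wz":0,"dx":-0.005,"dy":0,"dz":0.13,"hand":0},{"wx":0,"wy":0,"wz":0,"dx":-0.005,"dy":0,"dz":0.09,"hand":0},{"wx":0,"wy":0,"wz":0,"dx":-0.005,"dy":0,"dz":0.05,"hand":0},{"wx":0,"wy":0,"wz":0,"dx":-0.005,"dy":0,"dz":0.01,"hand":0},{"wx":0,"wy":0,"wz":0,"dx":-0.005,"dy":0,"dz":-0.03,"hand":0},{"wx":0,"wy":0,"wz":0,"dx":-0.005,"dy":0,"dz":-0.03,"hand":0}]'
python3 - <<'E'
from h import *
im,d,K=grab('wrist','w5.png')
print(T().round(3))
move(.56,-.25,.24,np.radians(62)); move(.56,-.25,.24,np.radians(242));print(sensors.state()['joint_pos'])
E
```

```text
time: 15.78
tool_pos: [0.4515, 0.3628, 0.3028]
tool_rot: [0.006, 0.422, 0.907, 0.009]
contact_force: [0.4, 0.6, 0.9]
gripper_width: 0.506
[[-0.644  0.765  0.014  0.451]
 [ 0.765  0.644  0.008  0.362]
 [-0.002  0.016 -1.     0.298]
 [ 0.     0.     0.     1.   ]]
{'d': array([-0.5388, -0.3112,  0.0549]), 'w': array([ 0.87, -0.41, 68.07])}
{'d': array([-0.5388, -0.3112,  0.0549]), 'w': array([   0.46,    0.97, -111.92])}
[ 5.48341777e-01 -1.00349053e-01  1.65248684e+00 -1.53354557e-05
  1.57361371e+00 -1.51066781e-01]
```

View pics/w5.png

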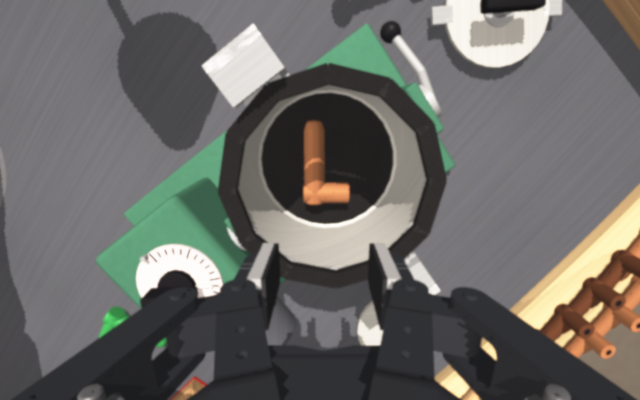

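Blank 1 lies in the barrel (325,165). Going to blank 2.

```bash
python3 -m pendant '[{"wx":0,"wy":0,"wz":0,"dx":-0.033,"dy":-0.019,"dz":0,"hand":0.1},{"wx":0,"wy":0,"wz":7,"dx":-0.067,"dy":-0.039,"dz":0,"hand":0.1},{"wx":0,"wy":0,"wz":14,"dx":-0.102,"dy":-0.059,"dz":0,"hand":0.1},{"wx":0,"wy":0,"wz":21,"dx":-0.137,"dy":-0.079,"dz":0,"hand":0.1},{"wx":0,"wy":0,"wz":28,"dx":-0.172,"dy":-0.099,"dz":0,"hand":0.1},{"wx":0,"wy":0,"wz":35,"dx":-0.207,"dy":-0.119,"dz":0,"hand":0.1},{"wx":0,"wy":0,"wz":42,"dx":-0.242,"dy":-0.139,"dz":0,"hand":0.1},{"wx":0,"wy":0,"wz":49,"dx":-0.277,"dy":-0.16,"dz":0,"hand":0.1},{"wx":0,"wy":0,"wz":56,"dx":-0.312,"dy":-0.18,"dz":0,"hand":0.1},{"wx":0,"wy":0,"wz":63,"dx":-0.347,"dy":-0.2,"dz":0,"hand":0.1},{"wx":0,"wy":0,"wz":68,"dx":-0.382,"dy":-0.22,"dz":0,"hand":0.1},{"wx":0,"wy":0,"wz":68,"dx":-0.417,"dy":-0.24,"dz":0,"hand":0.1},{"wx":0,"wy":0,"wz":68,"dx":-0.452,"dy":-0.26,"dz":0.01,"hand":0.1},{"wx":0,"wy":0,"wz":68,"dx":-0.487,"dy":-0.28,"dz":0.02,"hand":0.1},{"wx":0,"wy":0,"wz":68,"dx":-0.522,"dy":-0.3,"dz":0.04,"hand":0.1},{"wx":0,"wy":0,"wz":68,"dx":-0.539,"dy":-0.311,"dz":0.055,"hand":0.1},{"wx":0,"wy":0,"wz":68,"dx":-0.539,"dy":-0.311,"dz":0.055,"hand":0.1},{"wx":0,"wy":0,"wz":68,"dx":-0.539,"dy":-0.311,"dz":0.055,"hand":0.1}]'
python3 - <<'E'
from h import *
print(T().round(3))
im,d,K=grab('wrist','w6.png');X=cloud(d,K)
f=fitL(X,(.555,-.24)); p=lgrip(f[0],f[1]); print(f,p); move(p[0],p[1],.003,np.radians(f[1]))
E
```

```text
time: 17.33
tool_pos: [0.5559, -0.2528, 0.232]
tool_rot: [-0.002, 0.857, 0.515, -0.001]
contact_force: [1.2, -0.2, 0.5]
gripper_width: 0.549
[[ 0.47   0.882 -0.003  0.556]
 [ 0.882 -0.47   0.002 -0.253]
 [ 0.    -0.003 -1.     0.232]
 [ 0.     0.     0.     1.   ]]
(array([ 0.547, -0.246]), 62, 0.963, 3339) [ 0.5621501 -0.2483926]
{'d': array([0.0058, 0.0034, 0.2306]), 'w': array([-0.05, -0.03,  0.03])}
```

```bash
python3 -m pendant '[{"wx":0,"wy":0,"wz":0,"dx":0.006,"dy":0.003,"dz":0.04,"hand":0.1},{"wx":0,"wy":0,"wz":0,"dx":0.006,"dy":0.003,"dz":0.08,"hand":0.1},{"wx":0,"wy":0,"wz":0,"dx":0.006,"dy":0.003,"dz":0.12,"hand":0.1},{"wx":0,"wy":0,"wz":0,"dx":0.006,"dy":0.003,"dz":0.16,"hand":0.1},{"wx":0,"wy":0,"wz":0,"dx":0.006,"dy":0.003,"dz":0.2,"hand":0.1},{"wx":0,"wy":0,"wz":0,"dx":0.006,"dy":0.003,"dz":0.22,"hand":0.1},{"wx":0,"wy":0,"wz":0,"dx":0.006,"dy":0.003,"dz":0.231,"hand":0.1},{"wx":0,"wy":0,"wz":0,"dx":0.006,"dy":0.003,"dz":0.231,"hand":0.1},{"wx":0,"wy":0,"wz":0,"dx":0.006,"dy":0.003,"dz":0.231,"hand":-1},{"wx":0,"wy":0,"wz":0,"dx":0.006,"dy":0.003,"dz":0.231,"hand":-1},{"wx":0,"wy":0,"wz":0,"dx":0.006,"dy":0.003,"dz":0.231,"hand":-1},{"wx":0,"wy":0,"wz":0,"dx":0.006,"dy":0.003,"dz":0.231,"hand":-1},{"wx":0,"wy":0,"wz":0,"dx":0.006,"dy":0.003,"dz":0.2,"hand":-1},{"wx":0,"wy":0,"wz":0,"dx":0.006,"dy":0.003,"dz":0.16,"hand":-1},{"wx":0,"wy":0,"wz":0,"dx":0.006,"dy":0.003,"dz":0.12,"hand":-1},{"wx":0,"wy":0,"wz":0,"dx":0.006,"dy":0.003,"dz":0.08,"hand":-1},{"wx":0,"wy":0,"wz":0,"dx":0.006,"dy":0.003,"dz":0.04,"hand":-1},{"wx":0,"wy":0,"wz":0,"dx":0.006,"dy":0.003,"dz":0,"hand":-1},{"wx":0,"wy":0,"wz":0,"dx":0.006,"dy":0.003,"dz":-0.035,"hand":-1},{"wx":0,"wy":0,"wz":0,"dx":0.006,"dy":0.003,"dz":-0.035,"hand":-1}]'
python3 - <<'E'
from h import *
a=62; Rm=R.from_euler('z',a,degrees=True).as_matrix()[:2,:2]
# after turning by t the lever yaw a2
for a2 in (62,):
    p=np.array([.4555,.3747])+R.from_euler('z',a2,degrees=True).as_matrix()[:2,:2]@[.005,-.0145]; print(p); move(p[0],p[1],.26)
print(sensors.state()['joint_pos'],T()[:3,3])
E
```

```text
time: 19.05
tool_pos: [0.5655, -0.2503, 0.2806]
tool_rot: [0.008, 0.857, 0.516, 0.004]
contact_force: [0.4, -0.9, -0.1]
gripper_width: 0.287
[0.4706501 0.3723074]
{'d': array([ 0.5056, -0.3757,  0.0135])}
[-5.36875579e-01  1.37284722e-03  1.58367408e+00 -1.04633842e-04
  1.53900571e+00 -4.93898650e-02] [ 0.56551904 -0.2502773   0.28056116]
```

```bash
python3 -m pendant '[{"wx":0,"wy":0,"wz":0,"dx":0.032,"dy":-0.023,"dz":0,"hand":-1},{"wx":0,"wy":0,"wz":0,"dx":0.064,"dy":-0.047,"dz":0,"hand":-1},{"wx":0,"wy":0,"wz":0,"dx":0.096,"dy":-0.071,"dz":0,"hand":-1},{"wx":0,"wy":0,"wz":0,"dx":0.128,"dy":-0.095,"dz":0,"hand":-1},{"wx":0,"wy":0,"wz":0,"dx":0.16,"dy":-0.119,"dz":0,"hand":-1},{"wx":0,"wy":0,"wz":0,"dx":0.192,"dy":-0.143,"dz":0,"hand":-1},{"wx":0,"wy":0,"wz":0,"dx":0.224,"dy":-0.167,"dz":0,"hand":-1},{"wx":0,"wy":0,"wz":0,"dx":0.256,"dy":-0.191,"dz":0,"hand":-1},{"wx":0,"wy":0,"wz":0,"dx":0.288,"dy":-0.215,"dz":0,"hand":-1},{"wx":0,"wy":0,"wz":0,"dx":0.32,"dy":-0.239,"dz":0,"hand":-1},{"wx":0,"wy":0,"wz":0,"dx":0.352,"dy":-0.263,"dz":0,"hand":-1},{"wx":0,"wy":0,"wz":0,"dx":0.384,"dy":-0.287,"dz":0,"hand":-1},{"wx":0,"wy":0,"wz":0,"dx":0.416,"dy":-0.311,"dz":0,"hand":-1},{"wx":0,"wy":0,"wz":0,"dx":0.448,"dy":-0.335,"dz":0,"hand":-1},{"wx":0,"wy":0,"wz":0,"dx":0.48,"dy":-0.359,"dz":0,"hand":-1},{"wx":0,"wy":0,"wz":0,"dx":0.504,"dy":-0.375,"dz":0.01,"hand":-1},{"wx":0,"wy":0,"wz":0,"dx":0.504,"dy":-0.375,"dz":0.01,"hand":-1},{"wx":0,"wy":0,"wz":0,"dx":0.504,"dy":-0.375,"dz":0.01,"hand":-1}]'
python3 - <<'E'
from h import *
print(sensors.state()['gripper_width']); move(.4707,.3723,.13)
E
```

```text
time: 20.55
tool_pos: [0.4661, 0.3736, 0.2579]
tool_rot: [0.0, 0.856, 0.517, -0.001]
contact_force: [-0.7, 0.1, -1.3]
gripper_width: 0.287
0.28725704775532684
{'d': array([0.0012, 0.0048, 0.1279])}
```

```bash
python3 -m pendant '[{"wx":0,"wy":0,"wz":0,"dx":0.001,"dy":0.005,"dz":0.03,"hand":-1},{"wx":0,"wy":0,"wz":0,"dx":0.001,"dy":0.005,"dz":0.06,"hand":-1},{"wx":0,"wy":0,"wz":0,"dx":0.001,"dy":0.005,"dz":0.09,"hand":-1},{"wx":0,"wy":0,"wz":0,"dx":0.001,"dy":0.005,"dz":0.12,"hand":-1},{"wx":0,"wy":0,"wz":0,"dx":0.001,"dy":0.005,"dz":0.143,"hand":-1},{"wx":0,"wy":0,"wz":0,"dx":0.001,"dy":0.005,"dz":0.143,"hand":-1},{"wx":0,"wy":0,"wz":0,"dx":0.001,"dy":0.005,"dz":0.143,"hand":0},{"wx":0,"wy":0,"wz":0,"dx":0.001,"dy":0.005,"dz":0.143,"hand":0},{"wx":0,"wy":0,"wz":0,"dx":0.001,"dy":0.005,"dz":0.143,"hand":0},{"wx":0,"wy":0,"wz":0,"dx":0.001,"dy":0.005,"dz":0.1,"hand":0},{"wx":0,"wy":0,"wz":0,"dx":0.001,"dy":0.005,"dz":0.06,"hand":0},{"wx":0,"wy":0,"wz":0,"dx":0.001,"dy":0.005,"dz":0.02,"hand":0},{"wx":0,"wy":0,"wz":0,"dx":0.001,"dy":0.005,"dz":-0.02,"hand":0},{"wx":0,"wy":0,"wz":0,"dx":0.001,"dy":0.005,"dz":-0.03,"hand":0},{"wx":0,"wy":0,"wz":0,"dx":0.001,"dy":0.005,"dz":-0.03,"hand":0}]'
python3 - <<'E'
from h import *
move(.66,-.1,.24,np.radians(82));print(T()[:3,3])
im,d,K=grab('wrist','w7.png');X=cloud(d,K);z=X[...,2]; r=np.hypot(X[...,0]-.4555,X[...,1]-.3747)
q=z[(r<.08)]; print(np.nanpercentile(q,[1,50,99]).round(3))
E
```

```text
time: 21.8
tool_pos: [0.4744, 0.3727, 0.2979]
tool_rot: [0.0, 0.857, 0.516, 0.007]
contact_force: [0.9, 0.5, 0.1]
gripper_width: 0.501
{'d': array([-0.3314,  0.3849,  0.0567]), 'w': array([  0.55,  -0.62, -19.93])}
[0.47440119 0.37268939 0.29788696]
[0.028 0.367 0.395]
```

```bash
python3 -m pendant '[{"wx":0,"wy":0,"wz":0,"dx":-0.026,"dy":0.03,"dz":0,"hand":0.1},{"wx":0,"wy":0,"wz":-7,"dx":-0.052,"dy":0.06,"dz":0,"hand":0.1},{"wx":0,"wy":0,"wz":-14,"dx":-0.078,"dy":0.09,"dz":0,"hand":0.1},{"wx":0,"wy":0,"wz":-20,"dx":-0.104,"dy":0.12,"dz":0,"hand":0.1},{"wx":0,"wy":0,"wz":-20,"dx":-0.13,"dy":0.15,"dz":0,"hand":0.1},{"wx":0,"wy":0,"wz":-20,"dx":-0.156,"dy":0.18,"dz":0,"hand":0.1},{"wx":0,"wy":0,"wz":-20,"dx":-0.182,"dy":0.21,"dz":0,"hand":0.1},{"wx":0,"wy":0,"wz":-20,"dx":-0.208,"dy":0.24,"dz":0,"hand":0.1},{"wx":0,"wy":0,"wz":-20,"dx":-0.234,"dy":0.27,"dz":0,"hand":0.1},{"wx":0,"wy":0,"wz":-20,"dx":-0.26,"dy":0.3,"dz":0.01,"hand":0.1},{"wx":0,"wy":0,"wz":-20,"dx":-0.286,"dy":0.33,"dz":0.02,"hand":0.1},{"wx":0,"wy":0,"wz":-20,"dx":-0.312,"dy":0.36,"dz":0.04,"hand":0.1},{"wx":0,"wy":0,"wz":-20,"dx":-0.331,"dy":0.385,"dz":0.056,"hand":0.1},{"wx":0,"wy":0,"wz":-20,"dx":-0.331,"dy":0.385,"dz":0.056,"hand":0.1},{"wx":0,"wy":0,"wz":-20,"dx":-0.331,"dy":0.385,"dz":0.056,"hand":0.1}]'
python3 - <<'E'
from h import *
print(T().round(3))
im,d,K=grab('wrist','w8.png');X=cloud(d,K)
f=fitL(X,(.665,-.112)); p=lgrip(f[0],f[1]); print(f,p); move(p[0],p[1],.003,np.radians(f[1]+180))
E
```

```text
time: 23.1
tool_pos: [0.6555, -0.1029, 0.2283]
tool_rot: [-0.003, 0.755, 0.655, -0.002]
contact_force: [-0.1, 1.3, 0.3]
gripper_width: 0.55
[[ 0.141  0.99  -0.007  0.655]
 [ 0.99  -0.141  0.002 -0.103]
 [ 0.001 -0.007 -1.     0.228]
 [ 0.     0.     0.     1.   ]]
(array([ 0.68 , -0.092]), 262, 0.96, 3307) [ 0.66494525 -0.09493333]
{'d': array([0.0077, 0.0088, 0.2273]), 'w': array([-0.23, -0.06,  0.01])}
```

```bash
python3 -m pendant '[{"wx":0,"wy":0,"wz":0,"dx":0.007,"dy":0.007,"dz":0.04,"hand":0.1},{"wx":0,"wy":0,"wz":0,"dx":0.007,"dy":0.007,"dz":0.08,"hand":0.1},{"wx":0,"wy":0,"wz":0,"dx":0.007,"dy":0.007,"dz":0.12,"hand":0.1},{"wx":0,"wy":0,"wz":0,"dx":0.007,"dy":0.007,"dz":0.16,"hand":0.1},{"wx":0,"wy":0,"wz":0,"dx":0.007,"dy":0.007,"dz":0.2,"hand":0.1},{"wx":0,"wy":0,"wz":0,"dx":0.007,"dy":0.007,"dz":0.218,"hand":0.1},{"wx":0,"wy":0,"wz":0,"dx":0.007,"dy":0.007,"dz":0.228,"hand":0.1},{"wx":0,"wy":0,"wz":0,"dx":0.007,"dy":0.007,"dz":0.228,"hand":0.1},{"wx":0,"wy":0,"wz":0,"dx":0.007,"dy":0.007,"dz":0.228,"hand":-1},{"wx":0,"wy":0,"wz":0,"dx":0.007,"dy":0.007,"dz":0.228,"hand":-1},{"wx":0,"wy":0,"wz":0,"dx":0.007,"dy":0.007,"dz":0.228,"hand":-1},{"wx":0,"wy":0,"wz":0,"dx":0.007,"dy":0.007,"dz":0.228,"hand":-1},{"wx":0,"wy":0,"wz":0,"dx":0.007,"dy":0.007,"dz":0.2,"hand":-1},{"wx":0,"wy":0,"wz":0,"dx":0.007,"dy":0.007,"dz":0.16,"hand":-1},{"wx":0,"wy":0,"wz":0,"dx":0.007,"dy":0.007,"dz":0.12,"hand":-1},{"wx":0,"wy":0,"wz":0,"dx":0.007,"dy":0.007,"dz":0.08,"hand":-1},{"wx":0,"wy":0,"wz":0,"dx":0.007,"dy":0.007,"dz":0.04,"hand":-1},{"wx":0,"wy":0,"wz":0,"dx":0.007,"dy":0.007,"dz":0,"hand":-1},{"wx":0,"wy":0,"wz":0,"dx":0.007,"dy":0.007,"dz":-0.035,"hand":-1},{"wx":0,"wy":0,"wz":0,"dx":0.007,"dy":0.007,"dz":-0.035,"hand":-1}]'
python3 - <<'E'
from h import *
p=np.array([.4555,.3747])+R.from_euler('z',262,degrees=True).as_matrix()[:2,:2]@[.005,-.0145]; print(p); move(p[0],p[1],.26)
print(sensors.state()['joint_pos'],T()[:3,3])
E
```

```text
time: 24.82
tool_pos: [0.6686, -0.0966, 0.2803]
tool_rot: [0.007, 0.754, 0.656, 0.005]
contact_force: [1.1, -0.3, 1.5]
gripper_width: 0.293
[0.44044525 0.37176667]
{'d': array([ 0.4324, -0.291 ,  0.0142])}
[-2.53504620e-01  1.34934974e-01  1.44417557e+00 -2.89512187e-05
  1.54445670e+00 -1.15024716e-01] [ 0.66862913 -0.09658595  0.28030199]
```

Gripped. I'll carry it to the barrel and lower it in.

```bash
python3 -m pendant '[{"wx":0,"wy":0,"wz":0,"dx":0.033,"dy":-0.022,"dz":0,"hand":-1},{"wx":0,"wy":0,"wz":0,"dx":0.066,"dy":-0.044,"dz":0,"hand":-1},{"wx":0,"wy":0,"wz":0,"dx":0.099,"dy":-0.067,"dz":0,"hand":-1},{"wx":0,"wy":0,"wz":0,"dx":0.132,"dy":-0.089,"dz":0,"hand":-1},{"wx":0,"wy":0,"wz":0,"dx":0.165,"dy":-0.111,"dz":0,"hand":-1},{"wx":0,"wy":0,"wz":0,"dx":0.198,"dy":-0.133,"dz":0,"hand":-1},{"wx":0,"wy":0,"wz":0,"dx":0.231,"dy":-0.155,"dz":0,"hand":-1},{"wx":0,"wy":0,"wz":0,"dx":0.264,"dy":-0.177,"dz":0,"hand":-1},{"wx":0,"wy":0,"wz":0,"dx":0.297,"dy":-0.2,"dz":0,"hand":-1},{"wx":0,"wy":0,"wz":0,"dx":0.33,"dy":-0.222,"dz":0,"hand":-1},{"wx":0,"wy":0,"wz":0,"dx":0.363,"dy":-0.244,"dz":0,"hand":-1},{"wx":0,"wy":0,"wz":0,"dx":0.396,"dy":-0.266,"dz":0,"hand":-1},{"wx":0,"wy":0,"wz":0,"dx":0.432,"dy":-0.291,"dz":0.01,"hand":-1},{"wx":0,"wy":0,"wz":0,"dx":0.432,"dy":-0.291,"dz":0.01,"hand":-1},{"wx":0,"wy":0,"wz":0,"dx":0.432,"dy":-0.291,"dz":0.01,"hand":-1}]'
python3 - <<'E'
from h import *
print(sensors.state()['gripper_width']); move(.4404,.3718,.13)
E
```

```text
time: 26.07
tool_pos: [0.4347, 0.3739, 0.2573]
tool_rot: [0.0, 0.753, 0.658, -0.0]
contact_force: [1.0, -0.1, -0.2]
gripper_width: 0.288
0.2878038568505401
{'d': array([-0.0013,  0.006 ,  0.1273])}
```

```bash
python3 -m pendant '[{"wx":0,"wy":0,"wz":0,"dx":0,"dy":0.005,"dz":0.03,"hand":-1},{"wx":0,"wy":0,"wz":0,"dx":0,"dy":0.005,"dz":0.06,"hand":-1},{"wx":0,"wy":0,"wz":0,"dx":0,"dy":0.005,"dz":0.09,"hand":-1},{"wx":0,"wy":0,"wz":0,"dx":0,"dy":0.005,"dz":0.115,"hand":-1},{"wx":0,"wy":0,"wz":0,"dx":0,"dy":0.005,"dz":0.13,"hand":-1},{"wx":0,"wy":0,"wz":0,"dx":0,"dy":0.005,"dz":0.13,"hand":-1},{"wx":0,"wy":0,"wz":0,"dx":0,"dy":0.005,"dz":0.13,"hand":0},{"wx":0,"wy":0,"wz":0,"dx":0,"dy":0.005,"dz":0.13,"hand":0},{"wx":0,"wy":0,"wz":0,"dx":0,"dy":0.005,"dz":0.13,"hand":0},{"wx":0,"wy":0,"wz":0,"dx":0,"dy":0.005,"dz":0.09,"hand":0},{"wx":0,"wy":0,"wz":0,"dx":0,"dy":0.005,"dz":0.05,"hand":0},{"wx":0,"wy":0,"wz":0,"dx":0,"dy":0.005,"dz":0.01,"hand":0},{"wx":0,"wy":0,"wz":0,"dx":0,"dy":0.005,"dz":-0.03,"hand":0},{"wx":0,"wy":0,"wz":0,"dx":0,"dy":0.005,"dz":-0.07,"hand":0},{"wx":0,"wy":0,"wz":0,"dx":0,"dy":0.005,"dz":-0.11,"hand":0},{"wx":0,"wy":0,"wz":0,"dx":0,"dy":0.005,"dz":-0.11,"hand":0}]'
python3 - <<'E'
from h import *
im,d,K=grab('wrist','w9.png');X=cloud(d,K);z=X[...,2]; r=np.hypot(X[...,0]-.4555,X[...,1]-.3747)
q=z[(r<.078)&(z<.2)]; print(np.nanpercentile(q,[1,50,99,100]).round(3))
grab('top','top1.png'); print([(np.round(o['position'],3).tolist(),round(o['score'],2)) for o in finder.look_for('top','lever1')])
P=[.4526,-.4164]; print(T()[:3,3],sensors.state()['joint_pos']); 
for y in (147.5,-32.5): move(.45,-.41,.2,np.radians(y))
a=cv2.imread('pics/w9.png');b=cv2.imread('pics/top1.png');cv2.imwrite('pics/m9.png',np.hstack([a[:,60:460],b[60:,90:490][:, :]] if 0 else [a[0:340,60:460],b[60:400,90:490]]))
E
```

```text
time: 27.4
tool_pos: [0.4437, 0.3732, 0.3817]
tool_rot: [0.002, 0.754, 0.657, 0.01]
contact_force: [1.1, -0.1, 2.0]
gripper_width: 0.5
[0.028 0.049 0.093 0.096]
[([0.378, -0.033, 0.021], 0.72), ([0.466, 0.386, 0.067], 0.59), ([0.507, 0.363, 0.081], 0.47), ([0.546, -0.114, 0.03], 0.17)]
[0.44158745 0.37185059 0.36994843] [ 5.71020795e-01 -1.07591430e-01  1.54297521e+00 -6.40530916e-05
  1.70240302e+00  7.09465086e-01]
{'d': array([-0.7736,  0.1157,  0.1684]), 'w': array([ 2.300e-01, -3.000e-02, -6.543e+01])}
{'d': array([-0.7736,  0.1157,  0.1684]), 'w': array([-3.0000e-02, -2.6000e-01,  1.1457e+02])}
```

View pics/m9.png

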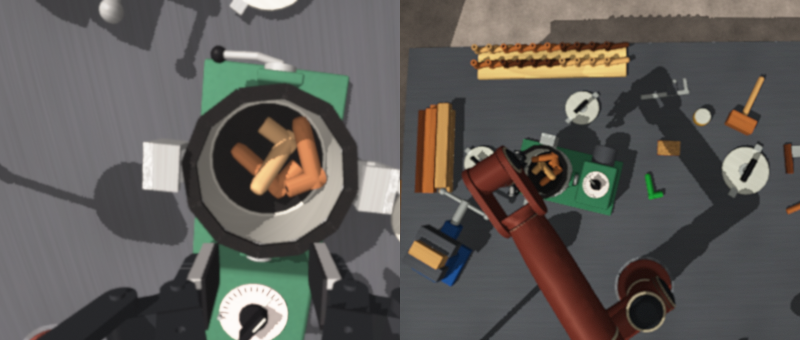

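All three blanks are in the barrel (top of pile at z = 0.096 m), and no wooden L is left on the bench. Now the lid.

```bash
python3 -m pendant '[{"wx":0,"wy":0,"wz":-5,"dx":-0.039,"dy":0.006,"dz":0,"hand":1},{"wx":0,"wy":0,"wz":-10,"dx":-0.079,"dy":0.012,"dz":0,"hand":1},{"wx":0,"wy":0,"wz":-15,"dx":-0.119,"dy":0.018,"dz":0,"hand":1},{"wx":0,"wy":0,"wz":-20,"dx":-0.159,"dy":0.024,"dz":0,"hand":1},{"wx":0,"wy":0,"wz":-25,"dx":-0.199,"dy":0.03,"dz":0,"hand":1},{"wx":0,"wy":0,"wz":-30,"dx":-0.239,"dy":0.036,"dz":0,"hand":1},{"wx":0,"wy":0,"wz":-35,"dx":-0.279,"dy":0.042,"dz":0,"hand":1},{"wx":0,"wy":0,"wz":-40,"dx":-0.319,"dy":0.048,"dz":0,"hand":1},{"wx":0,"wy":0,"wz":-45,"dx":-0.359,"dy":0.054,"dz":0,"hand":1},{"wx":0,"wy":0,"wz":-50,"dx":-0.399,"dy":0.06,"dz":0,"hand":1},{"wx":0,"wy":0,"wz":-55,"dx":-0.439,"dy":0.066,"dz":0,"hand":1},{"wx":0,"wy":0,"wz":-60,"dx":-0.479,"dy":0.072,"dz":0,"hand":1},{"wx":0,"wy":0,"wz":-65,"dx":-0.519,"dy":0.078,"dz":0,"hand":1},{"wx":0,"wy":0,"wz":-65,"dx":-0.559,"dy":0.084,"dz":0.01,"hand":1},{"wx":0,"wy":0,"wz":-65,"dx":-0.599,"dy":0.09,"dz":0.02,"hand":1},{"wx":0,"wy":0,"wz":-65,"dx":-0.639,"dy":0.096,"dz":0.03,"hand":1},{"wx":0,"wy":0,"wz":-65,"dx":-0.679,"dy":0.102,"dz":0.04,"hand":1},{"wx":0,"wy":0,"wz":-65,"dx":-0.719,"dy":0.108,"dz":0.05,"hand":1},{"wx":0,"wy":0,"wz":-65,"dx":-0.759,"dy":0.114,"dz":0.06,"hand":1},{"wx":0,"wy":0,"wz":-65,"dx":-0.774,"dy":0.116,"dz":0.08,"hand":1}]'
python3 -m pendant '[{"wx":0,"wy":0,"wz":0,"dx":0,"dy":0,"dz":0,"hand":1},{"wx":0,"wy":0,"wz":0,"dx":0,"dy":0,"dz":0,"hand":1}]'
python3 - <<'E'
from h import *
im,d,K=grab('wrist','w10.png');X=cloud(d,K);z=X[...,2];r=np.hypot(X[...,0]-.45,X[...,1]+.41)
b=rect(X,(z>.07)&(z<.09)&(r<.09)); print('bar',b); print(np.median(z[(z>.015)&(z<.035)&(r<.09)]))
c=b[0]; a=b[1] if b[1]>0 else b[1]+180; move(c[0],c[1],.049,np.radians(a)); print(T().round(3))
E
```

```text
time: 29.22
tool_pos: [0.4483, -0.4154, 0.2867]
tool_rot: [0.0, 0.285, 0.958, -0.001]
contact_force: [-0.2, 0.5, -0.3]
gripper_width: 1.002
time: 29.38
tool_pos: [0.4481, -0.4102, 0.284]
tool_rot: [-0.003, 0.284, 0.959, 0.002]
contact_force: [-0.2, 0.4, -0.0]
gripper_width: 0.999
bar (array([ 0.4503, -0.4149]), -31.9, array([99.2, 24.1]), 0.0801, 1870)
0.023603825551234053
{'d': array([-0.0047, -0.0038,  0.2372]), 'w': array([ 0.08, -0.19, -1.04])}
[[-0.839  0.544 -0.002  0.449]
 [ 0.544  0.839  0.003 -0.41 ]
 [ 0.003  0.001 -1.     0.286]
 [ 0.     0.     0.     1.   ]]
```

```bash
python3 -m pendant '[{"wx":0,"wy":0,"wz":-1,"dx":-0.005,"dy":-0.004,"dz":0.04,"hand":1},{"wx":0,"wy":0,"wz":-1,"dx":-0.005,"dy":-0.004,"dz":0.08,"hand":1},{"wx":0,"wy":0,"wz":-1,"dx":-0.005,"dy":-0.004,"dz":0.12,"hand":1},{"wx":0,"wy":0,"wz":-1,"dx":-0.005,"dy":-0.004,"dz":0.16,"hand":1},{"wx":0,"wy":0,"wz":-1,"dx":-0.005,"dy":-0.004,"dz":0.2,"hand":1},{"wx":0,"wy":0,"wz":-1,"dx":-0.005,"dy":-0.004,"dz":0.225,"hand":1},{"wx":0,"wy":0,"wz":-1,"dx":-0.005,"dy":-0.004,"dz":0.234,"hand":1},{"wx":0,"wy":0,"wz":-1,"dx":-0.005,"dy":-0.004,"dz":0.234,"hand":1},{"wx":0,"wy":0,"wz":-1,"dx":-0.005,"dy":-0.004,"dz":0.234,"hand":-1},{"wx":0,"wy":0,"wz":-1,"dx":-0.005,"dy":-0.004,"dz":0.234,"hand":-1},{"wx":0,"wy":0,"wz":-1,"dx":-0.005,"dy":-0.004,"dz":0.234,"hand":-1},{"wx":0,"wy":0,"wz":-1,"dx":-0.005,"dy":-0.004,"dz":0.234,"hand":-1},{"wx":0,"wy":0,"wz":-1,"dx":-0.005,"dy":-0.004,"dz":0.234,"hand":-1},{"wx":0,"wy":0,"wz":-1,"dx":-0.005,"dy":-0.004,"dz":0.234,"hand":-1},{"wx":0,"wy":0,"wz":-1,"dx":-0.005,"dy":-0.004,"dz":0.234,"hand":-1}]'
python3 - <<'E'
from h import *
s=sensors.state();print(s['contact_force'],s['gripper_width'],T().round(4))
E
```

```text
time: 30.68
tool_pos: [0.4524, -0.4178, 0.0558]
tool_rot: [0.001, 0.275, 0.961, -0.001]
contact_force: [-0.1, 0.4, 5.0]
gripper_width: 0.267
[-0.09063314  0.38702512  4.95554971] 0.2667044224082112 [[-8.486e-01  5.290e-01  2.300e-03  4.524e-01]
 [ 5.290e-01  8.486e-01 -1.900e-03 -4.178e-01]
 [-3.000e-03 -4.000e-04 -1.000e+00  5.580e-02]
 [ 0.000e+00  0.000e+00  0.000e+00  1.000e+00]]
```

```bash
python3 -m pendant '[{"wx":0,"wy":0,"wz":0,"dx":0,"dy":0,"dz":-0.03,"hand":-1},{"wx":0,"wy":0,"wz":0,"dx":0,"dy":0,"dz":-0.07,"hand":-1},{"wx":0,"wy":0,"wz":0,"dx":0,"dy":0,"dz":-0.11,"hand":-1},{"wx":0,"wy":0,"wz":0,"dx":0,"dy":0,"dz":-0.15,"hand":-1},{"wx":0,"wy":0,"wz":0,"dx":0,"dy":0,"dz":-0.19,"hand":-1},{"wx":0,"wy":0,"wz":0,"dx":0,"dy":0,"dz":-0.23,"hand":-1},{"wx":0,"wy":0,"wz":0,"dx":0,"dy":0,"dz":-0.25,"hand":-1},{"wx":0,"wy":0,"wz":-6,"dx":0.02,"dy":0.033,"dz":-0.25,"hand":-1},{"wx":0,"wy":0,"wz":-12,"dx":0.041,"dy":0.067,"dz":-0.25,"hand":-1},{"wx":0,"wy":0,"wz":-18,"dx":0.062,"dy":0.101,"dz":-0.25,"hand":-1},{"wx":0,"wy":0,"wz":-24,"dx":0.083,"dy":0.135,"dz":-0.25,"hand":-1},{"wx":0,"wy":0,"wz":-30,"dx":0.104,"dy":0.169,"dz":-0.25,"hand":-1},{"wx":0,"wy":0,"wz":-36,"dx":0.124,"dy":0.203,"dz":-0.25,"hand":-1},{"wx":0,"wy":0,"wz":-42,"dx":0.145,"dy":0.237,"dz":-0.25,"hand":-1},{"wx":0,"wy":0,"wz":-48,"dx":0.166,"dy":0.271,"dz":-0.25,"hand":-1},{"wx":0,"wy":0,"wz":-54,"dx":0.187,"dy":0.305,"dz":-0.25,"hand":-1},{"wx":0,"wy":0,"wz":-60,"dx":0.208,"dy":0.339,"dz":-0.25,"hand":-1}]'
python3 - <<'E'
from h import *
s=sensors.state();print(s['contact_force'],s['gripper_width'],s['joint_pos']); move(.4584,.3762,.3,np.radians(208))
E
```

```text
time: 32.1
tool_pos: [0.453, -0.0174, 0.3024]
tool_rot: [-0.001, -0.245, 0.97, 0.0]
contact_force: [0.7, -0.7, -3.2]
gripper_width: 0.27
[ 0.68265331 -0.71522387 -3.2067536 ] 0.2699549410358594 [-2.02742295e-01 -4.04238540e-01  1.89746860e+00 -1.23147246e-04
  1.65023538e+00 -2.26802670e+00]
{'d': array([-0.1915,  0.3439,  0.0025]), 'w': array([ 0.06, -0.09,  0.33])}
```

```bash
python3 -m pendant '[{"wx":0,"wy":0,"wz":0,"dx":-0.019,"dy":0.034,"dz":0,"hand":-1},{"wx":0,"wy":0,"wz":0,"dx":-0.038,"dy":0.069,"dz":0,"hand":-1},{"wx":0,"wy":0,"wz":0,"dx":-0.057,"dy":0.103,"dz":0,"hand":-1},{"wx":0,"wy":0,"wz":0,"dx":-0.076,"dy":0.137,"dz":0,"hand":-1},{"wx":0,"wy":0,"wz":0,"dx":-0.095,"dy":0.171,"dz":0,"hand":-1},{"wx":0,"wy":0,"wz":0,"dx":-0.114,"dy":0.205,"dz":0,"hand":-1},{"wx":0,"wy":0,"wz":0,"dx":-0.133,"dy":0.239,"dz":0,"hand":-1},{"wx":0,"wy":0,"wz":0,"dx":-0.152,"dy":0.273,"dz":0,"hand":-1},{"wx":0,"wy":0,"wz":0,"dx":-0.171,"dy":0.307,"dz":0,"hand":-1},{"wx":0,"wy":0,"wz":0,"dx":-0.191,"dy":0.344,"dz":0,"hand":-1},{"wx":0,"wy":0,"wz":0,"dx":-0.191,"dy":0.344,"dz":0,"hand":-1},{"wx":0,"wy":0,"wz":0,"dx":-0.191,"dy":0.344,"dz":0,"hand":-1}]'
python3 - <<'E'
from h import *
im,d,K=grab('wrist','w11.png');X=cloud(d,K);z=X[...,2]; np.save('w11.npy',X); M=T(); print(M.round(4))
r=np.hypot(X[...,0]-.4555,X[...,1]-.3747)
m=(r<.13)&(z>.255)&(z<.28); P=X[m]; print('disc z',np.percentile(P[:,2],[5,50,95]))
# lid disc edge circle fit (exclude ears): take per-direction max radius around rough centre
def edge(P,c):
    a=np.degrees(np.arctan2(P[:,1]-c[1],P[:,0]-c[0]))//3; rr=np.hypot(P[:,0]-c[0],P[:,1]-c[1])
    return np.array([P[a==k][np.argmax(rr[a==k]),:2] for k in np.unique(a)])
E=edge(P,(.4555,.3747)); rr=np.hypot(E[:,0]-.4555,E[:,1]-.3747); E=E[(rr>.085)&(rr<.1035)]
from scipy.optimize import least_squares
f=least_squares(lambda q:np.hypot(E[:,0]-q[0],E[:,1]-q[1])-.094,[.4555,.3747],loss='soft_l1',f_scale=.001); print('lid centre',f.x,len(E),np.abs(f.fun).mean())
for nme,s in(('near',-1),('far',1)):
    ax=np.array([np.cos(np.radians(-14.2)),np.sin(np.radians(-14.2))]); m=(z>.18)&(z<.192)&(np.hypot(X[...,0]-.4555-s*.119*ax[0],X[...,1]-.3747-s*.119*ax[1])<.04)
    print(nme,m.sum(), rect(X,m) if m.sum()>50 else '')
E
```

```text
time: 33.1
tool_pos: [0.4597, 0.3755, 0.3013]
tool_rot: [-0.002, -0.244, 0.97, -0.001]
contact_force: [0.6, -1.0, -4.5]
gripper_width: 0.266
[[-0.8817 -0.4719 -0.0028  0.46  ]
 [-0.4718  0.8817 -0.0026  0.3743]
 [ 0.0037 -0.001  -1.      0.3018]
 [ 0.      0.      0.      1.    ]]
disc z [0.26836134 0.26946699 0.27081608]
lid centre [0.4578458  0.37438982] 73 0.000303408914153333
near 2382 (array([0.3369, 0.4045]), 76.2, array([50.5, 32.3]), 0.1856, 2382)
far 0
```

```bash
python3 -m pendant '[{"wx":0,"wy":0,"wz":0,"dx":0.002,"dy":0.001,"dz":0.02,"hand":-1},{"wx":0,"wy":0,"wz":0,"dx":0.002,"dy":0.001,"dz":0.04,"hand":-1},{"wx":0,"wy":0,"wz":0,"dx":0.002,"dy":0.001,"dz":0.055,"hand":-1},{"wx":0,"wy":0,"wz":0,"dx":0.002,"dy":0.001,"dz":0.065,"hand":-1},{"wx":0,"wy":0,"wz":0,"dx":0.002,"dy":0.001,"dz":0.073,"hand":-1},{"wx":0,"wy":0,"wz":0,"dx":0.002,"dy":0.001,"dz":0.08,"hand":-1},{"wx":0,"wy":0,"wz":0,"dx":0.002,"dy":0.001,"dz":0.085,"hand":-1},{"wx":0,"wy":0,"wz":0,"dx":0.002,"dy":0.001,"dz":0.09,"hand":-1},{"wx":0,"wy":0,"wz":0,"dx":0.002,"dy":0.001,"dz":0.09,"hand":-1}]'
python3 - <<'E'
from h import *
s=sensors.state();print(s['contact_force'],s['ft_torque'],s['gripper_width']); print(T()[:3,3])
im,d,K=grab('wrist','w12.png');X=cloud(d,K);z=X[...,2]
r=np.hypot(X[...,0]-.4555,X[...,1]-.3747); q=z[(r>.03)&(r<.085)&(z>.15)&(z<.2)];print(np.percentile(q,[5,50,95]))
E
```

```text
time: 33.9
tool_pos: [0.459, 0.3741, 0.2141]
tool_rot: [0.001, -0.242, 0.97, 0.0]
contact_force: [-0.5, -0.6, -3.3]
gripper_width: 0.269
[-0.526158   -0.57946467 -3.25986345] [0.0579231  0.00736448 0.00800293] 0.26881174685155845
[0.45900037 0.37414485 0.21407893]
[0.18099454 0.18202372 0.1830549 ]
```

The plug is in and the disc is at 182 mm, just touching the free ring. Now I'll press down.

```bash
python3 -m pendant '[{"wx":0,"wy":0,"wz":0,"dx":0,"dy":0,"dz":0.004,"hand":-1},{"wx":0,"wy":0,"wz":0,"dx":0,"dy":0,"dz":0.008,"hand":-1},{"wx":0,"wy":0,"wz":0,"dx":0,"dy":0,"dz":0.012,"hand":-1},{"wx":0,"wy":0,"wz":0,"dx":0,"dy":0,"dz":0.013,"hand":-1},{"wx":0,"wy":0,"wz":0,"dx":0,"dy":0,"dz":0.013,"hand":-1}]'
python3 - <<'E'
from h import *
s=sensors.state();print(s['contact_force'],s['ft_torque'],s['gripper_width']); print(T()[:3,3])
im,d,K=grab('wrist');X=cloud(d,K);z=X[...,2]
r=np.hypot(X[...,0]-.4555,X[...,1]-.3747); q=z[(r>.03)&(r<.085)&(z>.15)&(z<.2)];print(np.percentile(q,[5,50,95]))
E
```

```text
time: 34.37
tool_pos: [0.4594, 0.3747, 0.2045]
tool_rot: [0.002, -0.243, 0.97, 0.0]
contact_force: [-4.1, -2.4, 10.4]
gripper_width: 0.273
[-4.12136474 -2.43733868 10.42355598] [-0.52197297  0.70751971 -0.00580267] 0.2730733122781691
[0.4594482  0.37470306 0.20451137]
[0.17144039 0.17247243 0.17350371]
```

```bash
python3 -m pendant '[{"wx":0,"wy":0,"wz":0,"dx":0,"dy":0,"dz":0.0015,"hand":-1},{"wx":0,"wy":0,"wz":0,"dx":0,"dy":0,"dz":0.0015,"hand":-1},{"wx":0,"wy":0,"wz":7,"dx":0.0002,"dy":-0.0002,"dz":0.0015,"hand":-1},{"wx":0,"wy":0,"wz":14,"dx":0.0004,"dy":-0.0004,"dz":0.0015,"hand":-1},{"wx":0,"wy":0,"wz":21,"dx":0.0006,"dy":-0.0005,"dz":0.0015,"hand":-1},{"wx":0,"wy":0,"wz":28,"dx":0.0008,"dy":-0.0007,"dz":0.0015,"hand":-1},{"wx":0,"wy":0,"wz":35,"dx":0.001,"dy":-0.0008,"dz":0.0015,"hand":-1},{"wx":0,"wy":0,"wz":40,"dx":0.0012,"dy":-0.001,"dz":0.0015,"hand":-1},{"wx":0,"wy":0,"wz":43,"dx":0.0012,"dy":-0.001,"dz":0.0015,"hand":-1},{"wx":0,"wy":0,"wz":44,"dx":0.0012,"dy":-0.001,"dz":0.0015,"hand":-1},{"wx":0,"wy":0,"wz":44,"dx":0.0012,"dy":-0.001,"dz":0.0015,"hand":-1}]'
python3 - <<'E'
from h import *
s=sensors.state();print(s['contact_force'],s['ft_torque'],s['gripper_width']); M=T(); print(M[:3,3],np.degrees(np.arctan2(M[1,0],M[0,0])))
im,d,K=grab('wrist','w13.png');X=cloud(d,K);z=X[...,2]
r=np.hypot(X[...,0]-.4555,X[...,1]-.3747); q=z[(r>.03)&(r<.085)&(z>.15)&(z<.2)];print(np.percentile(q,[5,50,95]))
E
```

```text
time: 35.33
tool_pos: [0.4587, 0.3726, 0.2033]
tool_rot: [0.001, 0.138, 0.99, 0.0]
contact_force: [-5.0, -6.0, 11.7]
gripper_width: 0.269
[-4.97603858 -5.99169048 11.66369465] [-1.02036581  0.77375766  0.37629811] 0.2692373806562635
[0.45873665 0.3725946  0.2032604 ] 164.11240501685793
[0.17016193 0.17120272 0.17223777]
```

View pics/w13.png

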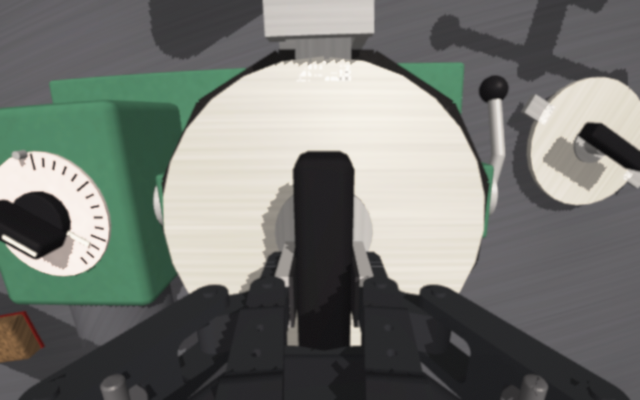

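The lid is against the end stops (moment 0.38 N m) with the ear under the catch at (322,45). I'll let it up.

```bash
python3 -m pendant '[{"wx":0,"wy":0,"wz":0,"dx":0,"dy":0,"dz":-0.003,"hand":-1},{"wx":0,"wy":0,"wz":0,"dx":0,"dy":0,"dz":-0.006,"hand":-1},{"wx":0,"wy":0,"wz":-1,"dx":0,"dy":0,"dz":-0.009,"hand":-1},{"wx":0,"wy":0,"wz":-1,"dx":0,"dy":0,"dz":-0.011,"hand":-1},{"wx":0,"wy":0,"wz":-1,"dx":0,"dy":0,"dz":-0.011,"hand":-1}]'
python3 - <<'E'
from h import *
s=sensors.state();print(s['contact_force'],s['ft_torque'],s['gripper_width'])
E
python3 -m pendant '[{"wx":0,"wy":0,"wz":0,"dx":0,"dy":0,"dz":0,"hand":0.4},{"wx":0,"wy":0,"wz":0,"dx":0,"dy":0,"dz":0,"hand":1},{"wx":0,"wy":0,"wz":0,"dx":0,"dy":0,"dz":0,"hand":1},{"wx":0,"wy":0,"wz":0,"dx":0,"dy":0,"dz":0,"hand":1},{"wx":0,"wy":0,"wz":0,"dx":0,"dy":0,"dz":-0.04,"hand":1},{"wx":0,"wy":0,"wz":0,"dx":0,"dy":0,"dz":-0.08,"hand":1},{"wx":0,"wy":0,"wz":0,"dx":0,"dy":0,"dz":-0.12,"hand":1},{"wx":0,"wy":0,"wz":0,"dx":0,"dy":0,"dz":-0.16,"hand":1},{"wx":0,"wy":0,"wz":0,"dx":0,"dy":0,"dz":-0.2,"hand":1},{"wx":0,"wy":0,"wz":0,"dx":0,"dy":-0.04,"dz":-0.22,"hand":1},{"wx":0,"wy":0,"wz":0,"dx":0,"dy":-0.07,"dz":-0.22,"hand":1},{"wx":0,"wy":0,"wz":0,"dx":0,"dy":-0.07,"dz":-0.22,"hand":1},{"wx":0,"wy":0,"wz":0,"dx":0,"dy":-0.07,"dz":-0.22,"hand":1}]'
python3 - <<'E'
from h import *
im,d,K=grab('wrist','w14.png');X=cloud(d,K);z=X[...,2]
r=np.hypot(X[...,0]-.4555,X[...,1]-.3747); q=z[(r>.03)&(r<.085)&(z>.15)&(z<.2)];print('disc z',np.percentile(q,[5,50,95]))
print('bar',rect(X,(z>.222)&(z<.245)&(r<.09)))
r2=np.hypot(X[...,0]-.405,X[...,1]-.176); m=(z>.16)&(z<.178)&(r2<.05); k=rect(X,m); print('knob',k)
# pointer end: mean brightness of the two bar ends
print(T().round(4)); a=np.radians(k[1])
for y in (k[1],k[1]+180): move(k[0][0],k[0][1],.25,np.radians(y))
E
```

```text
time: 35.8
tool_pos: [0.4585, 0.3724, 0.2098]
tool_rot: [0.001, 0.13, 0.991, -0.0]
contact_force: [2.3, -1.5, -4.1]
gripper_width: 0.268
[ 2.31992709 -1.4836654  -4.12763738] [-0.24831469 -0.54990215 -0.42061656] 0.26797690969409066
time: 36.88
tool_pos: [0.4399, 0.3044, 0.432]
tool_rot: [0.001, 0.13, 0.991, 0.001]
contact_force: [0.5, -0.1, -1.0]
gripper_width: 1.0
disc z [0.17632616 0.17763307 0.17893711]
bar (array([0.4559, 0.3731]), -15.2, array([98.1, 24.7]), 0.2341, 2044)
knob (array([0.4052, 0.1765]), 46.8, array([52.4, 14.2]), 0.1691, 453)
[[-9.661e-01  2.580e-01  1.000e-03  4.399e-01]
 [ 2.580e-01  9.661e-01  1.100e-03  3.050e-01]
 [-7.000e-04  1.300e-03 -1.000e+00  4.308e-01]
 [ 0.000e+00  0.000e+00  0.000e+00  1.000e+00]]
{'d': array([ 0.0005, -0.1333,  0.1807]), 'w': array([ 9.0000e-02, -5.0000e-02,  1.1825e+02])}
{'d': array([ 0.0005, -0.1333,  0.1807]), 'w': array([ 5.000e-02,  7.000e-02, -6.175e+01])}
```

View pics/w14.png

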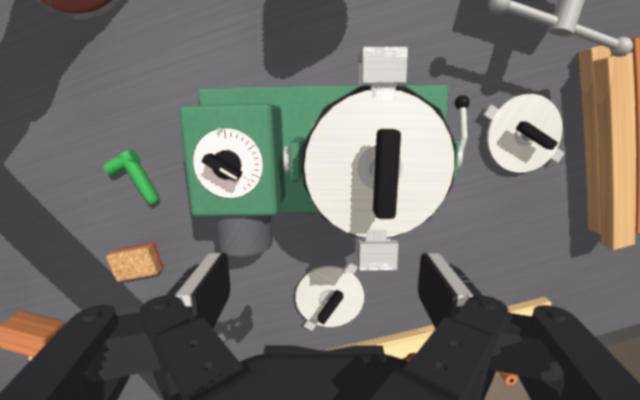

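The lid is locked (disc back at 177.6 mm, bar at −15°). The knob's white pointer end is at (238,177), world direction about 45°, so the counter reads about 2.1 rad and needs about 121° counter-clockwise.

```bash
python3 -m pendant '[{"wx":0,"wy":0,"wz":7,"dx":0,"dy":-0.02,"dz":0.01,"hand":0.1},{"wx":0,"wy":0,"wz":14,"dx":0,"dy":-0.04,"dz":0.02,"hand":0.1},{"wx":0,"wy":0,"wz":21,"dx":0,"dy":-0.06,"dz":0.03,"hand":0.1},{"wx":0,"wy":0,"wz":28,"dx":0,"dy":-0.08,"dz":0.04,"hand":0.1},{"wx":0,"wy":0,"wz":35,"dx":0,"dy":-0.1,"dz":0.05,"hand":0.1},{"wx":0,"wy":0,"wz":42,"dx":0,"dy":-0.12,"dz":0.06,"hand":0.1},{"wx":0,"wy":0,"wz":49,"dx":0,"dy":-0.133,"dz":0.07,"hand":0.1},{"wx":0,"wy":0,"wz":56,"dx":0,"dy":-0.133,"dz":0.08,"hand":0.1},{"wx":0,"wy":0,"wz":63,"dx":0,"dy":-0.133,"dz":0.1,"hand":0.1},{"wx":0,"wy":0,"wz":70,"dx":0,"dy":-0.133,"dz":0.12,"hand":0.1},{"wx":0,"wy":0,"wz":77,"dx":0,"dy":-0.133,"dz":0.14,"hand":0.1},{"wx":0,"wy":0,"wz":84,"dx":0,"dy":-0.133,"dz":0.16,"hand":0.1},{"wx":0,"wy":0,"wz":91,"dx":0,"dy":-0.133,"dz":0.17,"hand":0.1},{"wx":0,"wy":0,"wz":98,"dx":0,"dy":-0.133,"dz":0.18,"hand":0.1},{"wx":0,"wy":0,"wz":105,"dx":0,"dy":-0.133,"dz":0.18,"hand":0.1},{"wx":0,"wy":0,"wz":112,"dx":0,"dy":-0.133,"dz":0.18,"hand":0.1},{"wx":0,"wy":0,"wz":119,"dx":0,"dy":-0.133,"dz":0.18,"hand":0.1},{"wx":0,"wy":0,"wz":119,"dx":0,"dy":-0.133,"dz":0.18,"hand":0.1},{"wx":0,"wy":0,"wz":119,"dx":0,"dy":-0.133,"dz":0.18,"hand":0.1}]'
python3 - <<'E'
from h import *
im,d,K=grab('wrist','w15.png');X=cloud(d,K);z=X[...,2]
r2=np.hypot(X[...,0]-.405,X[...,1]-.176); m=(z>.16)&(z<.178)&(r2<.05); k=rect(X,m); print('knob',k,sensors.state()['joint_pos'])
print(T().round(4)); move(k[0][0],k[0][1],.142,np.radians(k[1]))
E
```

```text
time: 38.52
tool_pos: [0.4055, 0.1771, 0.2496]
tool_rot: [-0.0, 0.919, 0.393, -0.001]
contact_force: [-0.4, 0.7, 0.6]
gripper_width: 0.549
knob (array([0.4059, 0.1765]), 43.2, array([51., 13.]), 0.1692, 1200) [ 2.42799688e-01 -4.17618156e-01  1.99302060e+00  1.55097797e-04
  1.56735310e+00  1.00581879e+00]
[[ 6.911e-01  7.228e-01 -1.200e-03  4.055e-01]
 [ 7.228e-01 -6.911e-01 -1.000e-04  1.769e-01]
 [-9.000e-04 -8.000e-04 -1.000e+00  2.497e-01]
 [ 0.000e+00  0.000e+00  0.000e+00  1.000e+00]]
{'d': array([0.    , 0.0006, 0.1077]), 'w': array([-0.04,  0.05,  3.08])}
```

```bash
python3 -m pendant '[{"wx":0,"wy":0,"wz":3,"dx":0,"dy":0.0006,"dz":0.04,"hand":0.1},{"wx":0,"wy":0,"wz":3,"dx":0,"dy":0.0006,"dz":0.075,"hand":0.1},{"wx":0,"wy":0,"wz":3,"dx":0,"dy":0.0006,"dz":0.095,"hand":0.1},{"wx":0,"wy":0,"wz":3,"dx":0,"dy":0.0006,"dz":0.106,"hand":0.1},{"wx":0,"wy":0,"wz":3,"dx":0,"dy":0.0006,"dz":0.106,"hand":-1},{"wx":0,"wy":0,"wz":3,"dx":0,"dy":0.0006,"dz":0.106,"hand":-1},{"wx":0,"wy":0,"wz":3,"dx":0,"dy":0.0006,"dz":0.106,"hand":-1},{"wx":0,"wy":0,"wz":3,"dx":0,"dy":0.0006,"dz":0.106,"hand":-1},{"wx":0,"wy":0,"wz":3,"dx":0,"dy":0.0006,"dz":0.106,"hand":-1}]'
python3 -m pendant '[{"wx":0,"wy":0,"wz":-7,"dx":0,"dy":0,"dz":0,"hand":-1},{"wx":0,"wy":0,"wz":-14,"dx":0,"dy":0,"dz":0,"hand":-1},{"wx":0,"wy":0,"wz":-21,"dx":0,"dy":0,"dz":0,"hand":-1},{"wx":0,"wy":0,"wz":-28,"dx":0,"dy":0,"dz":0,"hand":-1},{"wx":0,"wy":0,"wz":-35,"dx":0,"dy":0,"dz":0,"hand":-1},{"wx":0,"wy":0,"wz":-42,"dx":0,"dy":0,"dz":0,"hand":-1},{"wx":0,"wy":0,"wz":-49,"dx":0,"dy":0,"dz":0,"hand":-1},{"wx":0,"wy":0,"wz":-56,"dx":0,"dy":0,"dz":0,"hand":-1},{"wx":0,"wy":0,"wz":-63,"dx":0,"dy":0,"dz":0,"hand":-1},{"wx":0,"wy":0,"wz":-70,"dx":0,"dy":0,"dz":0,"hand":-1},{"wx":0,"wy":0,"wz":-77,"dx":0,"dy":0,"dz":0,"hand":-1},{"wx":0,"wy":0,"wz":-84,"dx":0,"dy":0,"dz":0,"hand":-1},{"wx":0,"wy":0,"wz":-91,"dx":0,"dy":0,"dz":0,"hand":-1},{"wx":0,"wy":0,"wz":-98,"dx":0,"dy":0,"dz":0,"hand":-1},{"wx":0,"wy":0,"wz":-105,"dx":0,"dy":0,"dz":0,"hand":-1},{"wx":0,"wy":0,"wz":-111,"dx":0,"dy":0,"dz":0,"hand":-1},{"wx":0,"wy":0,"wz":-116,"dx":0,"dy":0,"dz":0,"hand":-1},{"wx":0,"wy":0,"wz":-116,"dx":0,"dy":0,"dz":0,"hand":-1}]'
python3 - <<'E'
from h import *
s=sensors.state();print(s['contact_force'],s['ft_torque'],s['gripper_width']);M=T();print(M[:3,3],np.degrees(np.arctan2(M[1,0],M[0,0])))
E
```

```text
time: 39.32
tool_pos: [0.4041, 0.1751, 0.1409]
tool_rot: [0.0, 0.93, 0.367, -0.003]
contact_force: [4.1, -3.2, -26.9]
gripper_width: 0.429
time: 40.82
tool_pos: [0.4057, 0.1754, 0.141]
tool_rot: [0.0, 0.18, 0.984, -0.001]
contact_force: [11.1, -1.4, -32.0]
gripper_width: 0.431
[ 11.10214548  -1.37377013 -32.04507456] [-0.2718892  -1.81280174 -0.01649714] 0.43100144502247223
[0.40570272 0.1754042  0.14101921] 159.24856960239796
```

The fingers stopped at 36 mm wide: they caught the hub under the bar, not the bar itself. I'll release, rise and look.

```bash
python3 -m pendant '[{"wx":0,"wy":0,"wz":0,"dx":0,"dy":0,"dz":0,"hand":0.1},{"wx":0,"wy":0,"wz":0,"dx":0,"dy":0,"dz":0,"hand":0.1},{"wx":0,"wy":0,"wz":0,"dx":0,"dy":0,"dz":0,"hand":0.1},{"wx":0,"wy":0,"wz":0,"dx":0,"dy":0,"dz":-0.03,"hand":0.1},{"wx":0,"wy":0,"wz":0,"dx":0,"dy":0,"dz":-0.07,"hand":0.1},{"wx":0,"wy":0,"wz":0,"dx":0,"dy":0,"dz":-0.108,"hand":0.1},{"wx":0,"wy":0,"wz":0,"dx":0,"dy":0,"dz":-0.108,"hand":0.1},{"wx":0,"wy":0,"wz":0,"dx":0,"dy":0,"dz":-0.108,"hand":0.1}]'
python3 - <<'E'
from h import *
im,d,K=grab('wrist','w16.png');X=cloud(d,K);z=X[...,2]
r2=np.hypot(X[...,0]-.405,X[...,1]-.176); m=(z>.16)&(z<.178)&(r2<.05); k=rect(X,m); print('knob',k,sensors.state()['joint_pos'])
print(np.histogram(z[(r2<.045)&(z>.12)&(z<.18)],bins=15)); h=X[(r2<.04)&(z>.139)&(z<.155)]; print('hub',cv2.minAreaRect((h[:,:2]*1000).astype(np.float32)))
print(T().round(4)); move(k[0][0],k[0][1],.15,np.radians(k[1]))
cv2.imwrite('pics/w16c.png',im[60:300,150:520,::-1])
E
```

```text
time: 41.48
tool_pos: [0.4088, 0.1771, 0.2593]
tool_rot: [0.005, 0.181, 0.983, 0.003]
contact_force: [-0.0, 1.1, -0.9]
gripper_width: 0.55
knob (array([0.4047, 0.1756]), -20.8, array([51.5, 12.4]), 0.1692, 1115) [ 2.41032339e-01 -4.21754280e-01  1.98517565e+00  4.27809843e-04
  1.57112828e+00 -9.64847019e-01]
(array([4188, 1783,   59,   27,  877,  195,   10,    7,   14,    3,   16,
          6,   21,  514,  570]), array([0.13018623, 0.132975  , 0.13576378, 0.13855255, 0.14134132,
       0.1441301 , 0.14691887, 0.14970764, 0.15249641, 0.15528519,
       0.15807396, 0.16086273, 0.16365151, 0.16644028, 0.16922905,
       0.17201782]))
hub ((402.6070556640625, 179.28221130371094), (41.14565658569336, 49.58124542236328), 35.41692352294922)
[[-0.9341  0.3569  0.0067  0.4076]
 [ 0.3569  0.9341  0.0021  0.1767]
 [-0.0055  0.0044 -1.      0.2563]
 [ 0.      0.      0.      1.    ]]
{'d': array([ 0.0029, -0.0026,  0.1063]), 'w': array([  0.5 ,  -0.39, 179.89])}
```

View pics/w16c.png

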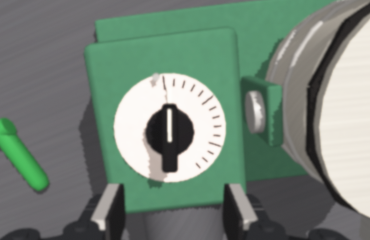

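The pointer (170,118 in the crop) turned with the hub to 159.2° and needs about 7° more. I'll regrip higher, on the bar.

```bash
python3 -m pendant '[{"wx":0,"wy":0,"wz":0,"dx":0.003,"dy":-0.0025,"dz":0.04,"hand":0.1},{"wx":0,"wy":0,"wz":0,"dx":0.003,"dy":-0.0025,"dz":0.08,"hand":0.1},{"wx":0,"wy":0,"wz":0,"dx":0.003,"dy":-0.0025,"dz":0.1,"hand":0.1},{"wx":0,"wy":0,"wz":0,"dx":0.003,"dy":-0.0025,"dz":0.1,"hand":0.1},{"wx":0,"wy":0,"wz":0,"dx":0.003,"dy":-0.0025,"dz":0.1,"hand":-1},{"wx":0,"wy":0,"wz":0,"dx":0.003,"dy":-0.0025,"dz":0.1,"hand":-1},{"wx":0,"wy":0,"wz":0,"dx":0.003,"dy":-0.0025,"dz":0.1,"hand":-1},{"wx":0,"wy":0,"wz":0,"dx":0.003,"dy":-0.0025,"dz":0.1,"hand":-1},{"wx":0,"wy":0,"wz":0,"dx":0.003,"dy":-0.0025,"dz":0.1,"hand":-1},{"wx":0,"wy":0,"wz":0,"dx":0.003,"dy":-0.0025,"dz":0.1,"hand":-1}]'
```

```text
time: 42.37
tool_pos: [0.4041, 0.1759, 0.155]
tool_rot: [0.002, 0.182, 0.983, 0.002]
contact_force: [1.0, 4.9, 6.7]
gripper_width: 0.132
```

Gripping the bar (11–13 mm). Turn to the stop.

```bash
python3 -m pendant '[{"wx":0,"wy":0,"wz":-3,"dx":0,"dy":0,"dz":0,"hand":-1},{"wx":0,"wy":0,"wz":-6,"dx":0,"dy":0,"dz":0,"hand":-1},{"wx":0,"wy":0,"wz":-8,"dx":0,"dy":0,"dz":0,"hand":-1},{"wx":0,"wy":0,"wz":-9,"dx":0,"dy":0,"dz":0,"hand":-1},{"wx":0,"wy":0,"wz":-9,"dx":0,"dy":0,"dz":0,"hand":-1}]'
python3 - <<'E'
from h import *
s=sensors.state();print(s['contact_force'],s['ft_torque'],s['gripper_width']);M=T();print(M[:3,3],np.degrees(np.arctan2(M[1,0],M[0,0])))
E
```

```text
time: 42.78
tool_pos: [0.4041, 0.1757, 0.155]
tool_rot: [0.002, 0.105, 0.994, 0.002]
contact_force: [1.0, 4.1, 6.2]
gripper_width: 0.134
[0.95595533 4.05181483 6.21199408] [ 0.57590923 -0.09594108 -0.82169396] 0.13433958390522494
[0.40412527 0.17574053 0.15503141] 167.9708232234132
```

```bash
python3 -m pendant '[{"wx":0,"wy":0,"wz":0,"dx":0,"dy":0,"dz":0,"hand":0.1},{"wx":0,"wy":0,"wz":0,"dx":0,"dy":0,"dz":0,"hand":0.1},{"wx":0,"wy":0,"wz":0,"dx":0,"dy":0,"dz":0,"hand":0.1},{"wx":0,"wy":0,"wz":0,"dx":0,"dy":0,"dz":-0.03,"hand":0.1},{"wx":0,"wy":0,"wz":0,"dx":0,"dy":0,"dz":-0.07,"hand":0.1},{"wx":0,"wy":0,"wz":0,"dx":0,"dy":0.03,"dz":-0.11,"hand":0.1},{"wx":0,"wy":0,"wz":0,"dx":0,"dy":0.06,"dz":-0.15,"hand":0.1},{"wx":0,"wy":0,"wz":0,"dx":0,"dy":0.08,"dz":-0.19,"hand":0.1},{"wx":0,"wy":0,"wz":0,"dx":0,"dy":0.08,"dz":-0.22,"hand":0.1},{"wx":0,"wy":0,"wz":0,"dx":0,"dy":0.08,"dz":-0.22,"hand":0.1},{"wx":0,"wy":0,"wz":0,"dx":0,"dy":0.08,"dz":-0.22,"hand":0.1}]'
python3 - <<'E'
from h import *
im,d,K=grab('wrist','w17.png');X=cloud(d,K);z=X[...,2]; print(T()[:3,3])
r2=np.hypot(X[...,0]-.405,X[...,1]-.176); print('knob',rect(X,(z>.16)&(z<.178)&(r2<.05)))
r=np.hypot(X[...,0]-.4555,X[...,1]-.3747); print('bar',rect(X,(z>.222)&(z<.245)&(r<.09)),'disc',np.median(z[(r>.03)&(r<.085)&(z>.15)&(z<.2)]))
v,u=np.mgrid[:400,:640]; C=[]
for b in (v<130,v>180):
    q=rect(X,(z>.181)&(z<.195)&(r>.098)&(r<.15)&b); C.append(q[0]); print('catch',q)
print('axis angle',np.degrees(np.arctan2(*(C[1]-C[0])[::-1])))
grab('top','top2.png')
for t in ['sanding_block','wax_tin','mallet','caliper','try_square','lever1']: print(t,[(np.round(o['position'],3).tolist(),round(o['score'],2)) for o in finder.look_for('top',t)][:3])
E
```

```text
time: 43.7
tool_pos: [0.42, 0.2539, 0.3761]
tool_rot: [0.003, 0.103, 0.995, 0.001]
contact_force: [-0.8, -0.0, 0.0]
gripper_width: 0.545
[0.41922984 0.25321637 0.3730312 ]
knob (array([0.405 , 0.1756]), -14.3, array([52.4, 13.5]), 0.1692, 576)
bar (array([0.4557, 0.372 ]), -15.9, array([99.3, 23.9]), 0.2341, 2850) disc 0.17768598551938114
catch (array([0.3403, 0.4036]), 75.2, array([51.4, 38.6]), 0.1856, 2073)
catch (array([0.5679, 0.3515]), 75.7, array([39.6, 32.5]), 0.1855, 498)
axis angle -12.893455846883542
sanding_block [([0.547, -0.114, 0.03], 0.7)]
wax_tin [([0.668, -0.243, 0.051], 0.73)]
mallet [([0.662, -0.418, 0.062], 0.71)]
caliper [([0.78, -0.124, 0.007], 0.55)]
try_square [([0.518, -0.647, 0.001], 0.95)]
lever1 [([0.412, 0.168, 0.146], 0.49), ([0.378, -0.036, 0.024], 0.48)]
```

View pics/w17.png

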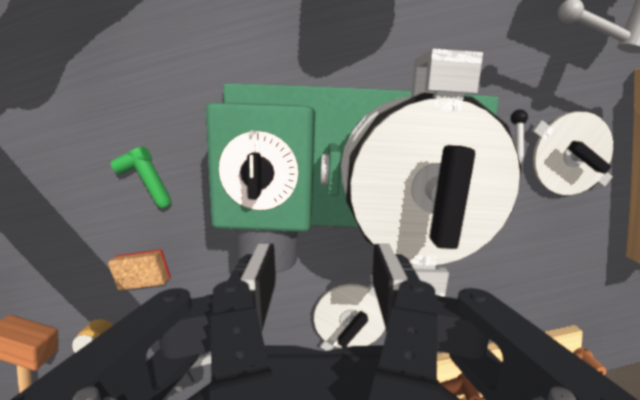

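View pics/top2.png

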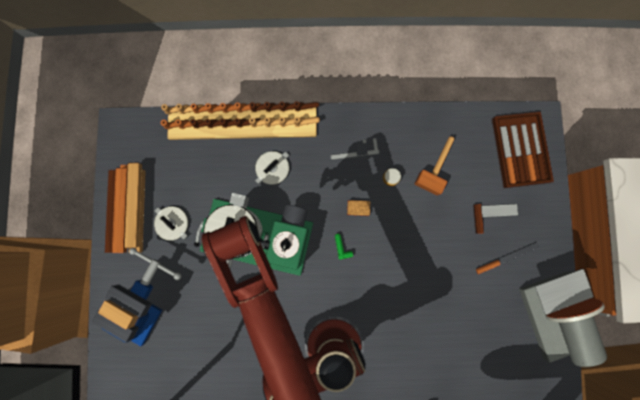

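The knob bar is at −14.3° (zero is about −14.2°). The lid is level at locked height, within about 2° and 3 mm, and the bystanders are in place. Handing in.

```bash
python3 -c "
from plant import job; print(job.job_done())"
```

```text
the job is handed in; nothing more can be done
None
```

The job is done and handed in at about 44 s on the robot's clock; no verdict was reported.

I freed the lid and set it flat on the bench. I then put the three wooden L blanks on the bench into the barrel, relocked the lid under both catches and turned the counter knob to its zero stop. The green L and the finished handles in the rack were left alone.

**Last checks:**
- **Blanks:** all three were seen in the barrel before the lid went back on. The pile's top was at 96 mm, and no wooden L was left on the bench.
- **Lid:** the disc's top is at 177.7 mm, against 178 mm when locked. It is turned about 1.6° from locked and about 3 mm off centre, both within the limits.
- **Counter:** the knob's bar is at −14.3°, and zero is about −14.2°. The stop pushed back with 0.8 N m when I reached it.
- **Bystanders:** the sanding block, wax tin, mallet and caliper look unmoved. The finder reported the try square at (0.52, −0.65), which is the saw-like tool on the right. I judged the real square, next to the caliper, only by eye in the picture.

**What went wrong:** the first grip on the knob caught its hub instead of the bar, pulling on the wrist with about 30 N. The knob still turned with it to within about 7° of zero, and I finished after regripping higher on the bar.

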